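# Set the round brass covers on their pitch mounds

### The arm

A 6-joint arm with a two-finger parallel gripper is mounted at the origin on the work surface. World frame = base frame: x ahead of the robot, y to its left, z up, the work surface at z = 0. Lengths are in mm, angles in rad, forces in N, time in s.
With the tool pointing down it reaches from about 350 to 800 mm from the base axis. Payload 7.3 kg.
Tool frame: the origin (TCP) lies between the finger pads; the fingertips stand 19 mm ahead of it and the grasp point (between the pads) is the TCP; x points along the fingers, y is the direction in which the jaws open and shut, and the axes are right-handed (so a half turn about x gives the same grasp; the last joint's range is limited). The gripper opens to 85 mm and grips with 20 to 120 N. Pads are 22 mm wide; open, the fingers measure 114 mm over their backs; the gripper's body (76 mm by 85 mm) begins 54 mm behind the grasp point. The pads swing forward as they close: fully open they stand 13 mm farther back than shut.
Start: joints at [-1.493, 0.342, 1.524, -0, 1.275, -0.146], TCP at [116.538, -511.919, 250.322] pointing down, gripper open.
Joint ranges: [-2.53, 2.53], [-0.77, 2.02], [0.04, 2.7], [-1, 4.14], [0.28, 2.66], [-3.11, 3.11]. Speed limits (rad/s): [2.57, 2.57, 3.14, 3.14, 3.14, 3.14].

### API

Orientations are given as a rotation vector (axis times angle).
In Python, from cell import manip gives the robot as it stands.
- The arm moves only by the shell command python3 -m inch 'ROWS' [FORCE]. ROWS is JSON, a list of rows, each a list of 5 numbers: the opening, from 0 (shut) to 1 (fully open), then the shift along the tool's x, y, z as a fraction of full scale, then the turn about the tool's x as a fraction of full scale. A call has 1 to 8 rows; each row shifts and turns the pose as measured when the row begins, along the tool's axes as they then stand; what a row does not reach is not made up. Full scale, the value 1, is 0.025 m for a shift and 10 degrees for a turn. A row lasts 1/8 s, in which the tool goes at most 62.5 mm and 10.7 degrees, less where a joint would pass 70% of its speed; a pose out of reach is approached as far as the arm can. A call with a number of a shift or a turn outside -1 to 1 is refused whole. A call with a gripper value outside its range is refused whole. The fingers move at their own pace and stop on an object; FORCE is the grip in N (left out, the last holds). Time passes only in rows, so rows that do not move let the fingers close. It gives the time, the measured TCP pose, the force and the opening at its end, in the units of the state.
- manip.read_state(): the state, without advancing time (a new reading comes with each control period).
- manip.get_image(name): name is "scene" or "top" or "wrist"; returns the picture (384x512x3 uint8, blue, green, red); there is no depth.
- manip.camera_info(name): a dict with "K" (3x3 intrinsics, pixels), "extrinsics" (4x4, takes a point from world to camera coordinates). Camera axes: x right, y up, looking along -z (the intrinsics and any distortion apply to the point x, -y, -z); pixel columns grow to the right and rows downward; lengths in mm; the calibration is good to about 2 mm. A picture is of the moment at which its call begins: read the wrist's pose just before it. camera_info takes no time and is no camera call; for the wrist camera it gives the pose at the moment of the call.
- manip.job_done(): hands the job in, once; it reports no verdict.
Trained networks look in the newest picture that a camera, given by its name, has taken for a name from the list of things; names that differ only in an ending like _2 or _b are one class to them, and where a whole thing is asked for, a point or a joint stands for the part that bears it (a point fixed in the world has none). Each returns a list of dicts, best first, with "score" (0 to 1); they miss things now and then, are a little off and sometimes report something else, mostly with a low value. They report only what shows in the picture. A call takes as long as a camera call. They do not tell look-alikes from the thing itself.
- manip.recognise(camera, thing): "bbox" ([left, top, right, bottom] in pixels, round what is visible of it).
- manip.masks_of(camera, thing): "mask" (384x512 bool, what is visible of it) and "bbox" ([left, top, right, bottom] in pixels, round what is visible of it).
The state is a dict: "t": time; "qpos": joint angles; "joint_vel": joint speeds; "effort": joint torques, N m; "ee_pos": TCP position; "ee_rot": TCP orientation; "contact_force": force on the tool from outside, world axes, zero at the start; "ft_torque": the same for the moment, N m; "finger_gap": opening from 0.0 (shut) to 1.0 (fully open).
Only numpy, scipy, OpenCV 4.12 (cv2) and the standard library are available. Lean on these libraries where they do the work, as an engineer would, in place of code of your own. Each camera call takes 0.05 s, during which the arm holds its last target.

### The job

Set out the four round brass covers for chasing: put each one, face up, flat and centred, on the black pitch mound that is exactly as wide as the cover. Set them down rather than drop them, because cold pitch chips, and leave the square and the oblong cover where they lie.

Things in the scene. Friction and masses are not known exactly. Their poses are not given: they have to be found in the camera images.
- cover_large: loose round brass cover 62 mm across and 16 mm high, straight-sided, flat underside, chased rosette on top (stands up 2 mm at most), about 170 g. Lies face up on the bench. Origin: centre of its underside, z up.
- mound_large: fixed round pitch mound 62 mm across, 14 mm high, black, flat-topped, in the middle of a pale wooden disc 84 mm across and 18 mm thick. Origin: centre of the disc's underside on the bench, z up; the mound's flat top is 32 mm above the origin.
- cover_medium: loose round brass cover 50 mm across and 16 mm high, straight-sided, flat underside, chased rosette on top (stands up 2 mm at most), about 120 g. Lies face up on the bench. Origin: centre of its underside, z up.
- mound_medium: fixed round pitch mound 50 mm across, 14 mm high, black, flat-topped, in the middle of a pale wooden disc 84 mm across and 18 mm thick. Origin: centre of the disc's underside on the bench, z up; the mound's flat top is 32 mm above the origin.
- cover_small: loose round brass cover 38 mm across and 16 mm high, straight-sided, flat underside, chased rosette on top (stands up 2 mm at most), about 80 g. Lies face up on the bench. Origin: centre of its underside, z up.
- mound_small: fixed round pitch mound 38 mm across, 14 mm high, black, flat-topped, in the middle of a pale wooden disc 84 mm across and 18 mm thick. Origin: centre of the disc's underside on the bench, z up; the mound's flat top is 32 mm above the origin.
- cover_tiny: loose round brass cover 26 mm across and 16 mm high, straight-sided, flat underside, chased rosette on top (stands up 2 mm at most), about 45 g. Lies face up on the bench. Origin: centre of its underside, z up.
- mound_tiny: fixed round pitch mound 26 mm across, 14 mm high, black, flat-topped, in the middle of a pale wooden disc 84 mm across and 18 mm thick. Origin: centre of the disc's underside on the bench, z up; the mound's flat top is 32 mm above the origin.
- cover_square: loose square brass cover 46 x 46 mm, 16 mm high, rosettes on top; not part of this job, stays where it lies. Origin: centre of its underside, z up.
- cover_oblong: loose oblong brass cover 64 mm (its x) by 30 mm (its y), 16 mm high, rosettes on top; not part of this job, stays where it lies. Origin: centre of its underside, z up.
Things that resemble listed ones, but are neither listed nor needed, are in the scene too. Leave any green or turquoise look-alike of the cover_large alone.

How it is judged:
By the outcome, as a careful person would: the job done as asked, in the order asked, and still so for the second after the job is handed in, with the robot touching nothing.
It also fails if it takes over 88 s, if anything falls off the work surface, if the arm or the gripper's body presses on something with over 40 N, if the wrist force passes 120 N, or if a joint passes its speed limit or range.

## Working session

There is one attempt and no reset: what is moved stays moved. The work goes in short steps, Python scripts to look and compute and a shell command to move; the robot and the scene stay as the last step left them, time stands still between calls to the robot, and variables do not carry over. Pictures are saved under pics/ and viewed, and the job is handed in when it is done.

```bash
ls; mkdir -p pics; python3 - <<'E'
from cell import manip
import cv2
for n in("scene","top","wrist"):
    cv2.imwrite(f"pics/a_{n}.png",manip.get_image(n))
    c=manip.camera_info(n); print(n,c)
print(manip.read_state())
E
```

```text
pics
scene {'K': array([[466.91258227,   0.        , 252.9957009 ],
       [  0.        , 466.91258227, 190.51225538],
       [  0.        ,   0.        ,   1.        ]]), 'extrinsics': array([[-4.27325490e-01,  9.04089736e-01, -3.83079260e-03,
         2.34487072e+02],
       [-7.54848508e-01, -3.54446975e-01,  5.51879580e-01,
         3.75549411e+02],
       [ 4.97590851e-01,  2.38723880e-01,  8.33915016e-01,
        -1.51269812e+03],
       [ 0.00000000e+00,  0.00000000e+00,  0.00000000e+00,
         1.00000000e+00]])}
top {'K': array([[448.55570264,   0.        , 256.07998263],
       [  0.        , 448.55570264, 188.55461858],
       [  0.        ,   0.        ,   1.        ]]), 'extrinsics': array([[-6.48430266e-03, -9.99950096e-01,  7.59999810e-03,
         4.31740996e+00],
       [ 9.83770907e-01, -5.01619080e-03,  1.79358971e-01,
        -5.22090944e+02],
       [-1.79311898e-01,  8.63967488e-03,  9.83754339e-01,
        -1.08766043e+03],
       [ 0.00000000e+00,  0.00000000e+00,  0.00000000e+00,
         1.00000000e+00]])}
wrist {'K': array([[281.54977323,   0.        , 259
[... 422 characters left out ...]
+00,  0.00000000e+00,
         1.00000000e+00]])}
{'t': 0.15, 'qpos': array([-1.49299749e+00,  3.42555037e-01,  1.52477339e+00,  1.64164338e-05,
        1.27541217e+00, -1.45998705e-01]), 'joint_vel': array([ 0.00034389, -0.0006903 , -0.00198517, -0.00136705, -0.00038676,
       -0.00198925]), 'effort': array([ 9.59194113e-04, -4.33906603e+01, -2.46146482e+01, -2.25292924e-04,
        5.78077073e-03,  1.65615063e-05]), 'ee_pos': array([ 116.52103262, -511.62840838,  249.79801628]), 'ee_rot': array([ 2.10359775,  0.23757949, -2.10348168]), 'contact_force': array([0.32001833, 0.27306441, 0.29445841]), 'ft_torque': array([-0.04481703,  0.06229935,  0.02691753]), 'finger_gap': 1.000132567301847}
```

View pics/a_scene.png

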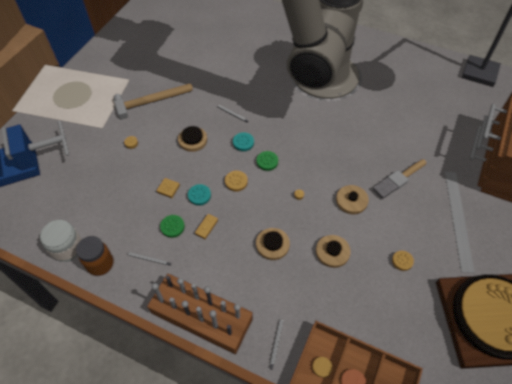

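View pics/a_top.png

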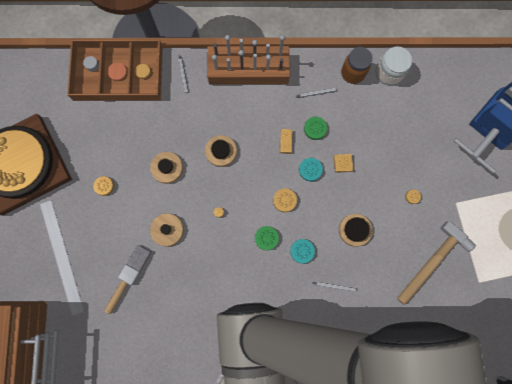

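View pics/a_wrist.png

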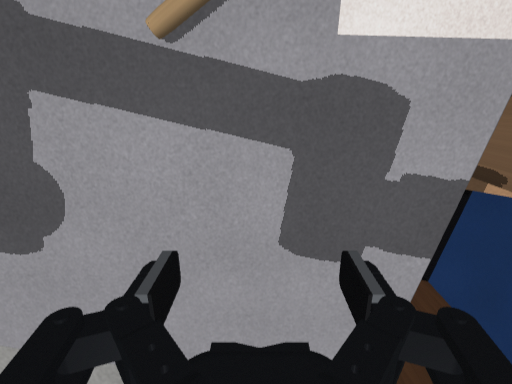

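The top view shows the large cover at about (285,200), medium (103,186), small (414,197) and tiny (219,212). The mounds are at (356,230) large, (221,151) medium, (166,167) small and (166,230) tiny. I also see green and turquoise look-alikes, the square cover at (343,163) and the oblong one at (286,140).

```bash
cat > h.py <<'E'
from cell import manip
import numpy as np, cv2
def P(ci):
    K=np.array(ci["K"]);E=np.array(ci["extrinsics"])
    return K@np.diag([1,-1,-1.])@E[:3]
def proj(ci,X):
    x=P(ci)@np.append(X,1);return x[:2]/x[2]
def tri(c1,p1,c2,p2):
    X=cv2.triangulatePoints(P(c1),P(c2),np.array(p1,float).reshape(2,1),np.array(p2,float).reshape(2,1))
    return (X[:3]/X[3]).ravel()
def onz(ci,p,z):
    M=P(ci);H=np.c_[M[:,0],M[:,1],M[:,2]*z+M[:,3]]
    x=np.linalg.solve(H,[p[0],p[1],1]);return x[:2]/x[2]
def rec(cam,thing):
    o=[]
    for d in manip.masks_of(cam,thing):
        ys,xs=np.nonzero(d["mask"]);o.append((round(d["score"],2),round(xs.mean(),1),round(ys.mean(),1),len(xs)))
    return o
E
python3 - <<'E'
from h import *
for n in ("top","scene"):
    manip.get_image(n)
    for s in("large","medium","small","tiny"):
        for k in("cover_","mound_"): print(n,k+s,rec(n,k+s)[:7])
print(manip.read_state()["t"])
E
```

```text
top cover_large [(0.9, np.float64(310.5), np.float64(169.0), 436), (0.82, np.float64(285.2), np.float64(199.9), 414), (0.74, np.float64(315.5), np.float64(127.8), 428), (0.73, np.float64(266.7), np.float64(237.6), 466), (0.57, np.float64(302.0), np.float64(250.7), 451)]
top mound_large [(0.72, np.float64(355.4), np.float64(229.6), 867)]
top cover_medium [(0.77, np.float64(103.7), np.float64(185.3), 291)]
top mound_medium [(0.81, np.float64(220.9), np.float64(150.7), 757), (0.68, np.float64(166.8), np.float64(229.6), 866)]
top cover_small [(0.59, np.float64(413.0), np.float64(196.1), 176)]
top mound_small [(0.81, np.float64(166.4), np.float64(167.1), 809)]
top cover_tiny [(0.57, np.float64(218.6), np.float64(211.9), 88)]
top mound_tiny [(0.89, np.float64(166.6), np.float64(229.1), 926)]
scene cover_large [(0.92, np.float64(172.0), np.float64(226.0), 474), (0.91, np.float64(242.9), np.float64(140.9), 321), (0.82, np.float64(199.1), np.float64(194.5), 433), (0.66, np.float64(235.4), np.float64(180.8), 375), (0.56, np.float64(266.4), np.float64(160.5), 350)]
scene mound_large [(0.88, np.float64(191.8), np.float64(138.5), 653)]
scene cover_medium [(0.78, np.float64(401.9), np.float64(260.4), 359)]
scene mound_medium [(0.7, np.float64(271.8), np.float64(243.7), 886)]
scene cover_small [(0.54, np.float64(130.5), np.float64(142.4), 119), (0.52, np.float64(205.6), np.float64(226.3), 327)]
scene mound_small [(0.87, np.float64(332.3), np.float64(251.2), 942)]
scene cover_tiny [(0.63, np.float64(192.0), np.float64(138.8), 597), (0.47, np.float64(298.5), np.float64(194.2), 61)]
scene mound_tiny [(0.86, np.float64(351.1), np.float64(199.6), 726), (0.62, np.float64(205.4), np.float64(226.2), 290)]
1.05
```

```bash
python3 - <<'E'
from h import *
T=manip.camera_info("top");S=manip.camera_info("scene")
D={"cL":((285.2,199.9),(235.4,180.8)),"cM":((103.7,185.3),(401.9,260.4)),"cS":((413,196.1),(130.5,142.4)),"ct":((218.6,211.9),(298.5,194.2)),
"mL":((355.4,229.6),(191.8,138.5)),"mM":((220.9,150.7),(271.8,243.7)),"mS":((166.4,167.1),(332.3,251.2)),"mt":((166.6,229.3),(351.1,199.6))}
img={n:cv2.imread(f"pics/a_{n}.png") for n in("top","scene")}
for k,(a,b) in D.items():
    if k[0]=="m":
        r=[]
        for n,p in(("top",a),("scene",b)):
            g=img[n].max(2).astype(float);x,y=map(int,np.round(p));w=18
            q=(g[y-w:y+w,x-w:x+w]<35).astype(np.uint8)
            nn,l,st,c=cv2.connectedComponentsWithStats(q)
            j=1+np.argmax(st[1:,4]);r.append(c[j]+[x-w,y-w]);A=st[j]
            print(k,n,r[-1].round(1),A[2:])
        a,b=r
    X=tri(T,a,S,b);print(k,X.round(1),"onz16/32 top",onz(T,a,32 if k[0]=="m" else 14).round(1),onz(S,b,32 if k[0]=="m" else 14).round(1))
v=np.hstack([cv2.resize(img["top"][110:270,80:440],None,fx=2.2,fy=2.2)]);cv2.imwrite("pics/b.png",v)
import numpy as np
E
```

```text
cL [499.9 -75.8   2.6] onz16/32 top [497.9 -74.4] [506.9 -72.5]
cM [540.5 399.9   5.5] onz16/32 top [538.8 397.4] [545.5 398.7]
cS [ 508.1 -412.1    2.8] onz16/32 top [ 506.1 -407.5] [ 514.9 -405.2]
ct [468.8  97.9   5.6] onz16/32 top [467.4  98.1] [474.4  98.7]
mL top [356.4 229.2] [ 23  23 317]
mL scene [191.5 135.1] [ 18  17 250]
mL [ 420.6 -255.5   20.2] onz16/32 top [ 419.2 -251.8] [ 429.  -250.4]
mM top [221.  149.3] [ 17  17 112]
mM scene [272.3 240.8] [ 17  17 239]
mM [633.   92.8  18.4] onz16/32 top [629.3  91.8] [639.6  95.3]
mS top [168.7 169.7] [ 8  8 15]
mS scene [333.2 248. ] [ 13  13 136]
mS [580.9 233.7   4.9] onz16/32 top [575.4 226.2] [594.4 237. ]Traceback (most recent call last):
  File "<stdin>", line 13, in <module>
    return _wrapfunc(a, 'argmax', axis=axis, out=out, **kwds)
    return bound(*args, **kwds)
ValueError: attempt to get argmax of an empty sequence
```

```bash
cat >> h.py <<'E'
from scipy.spatial.transform import Rotation as Ro
def st():
    s=manip.read_state();return s,Ro.from_rotvec(s["ee_rot"]).as_matrix()
def go(p,aim=None):
    "rows (units of 25mm) in tool axes to reach world p"
    s,R=st();d=R.T@(np.array(p)-s["ee_pos"])/25
    print("t",round(s["t"],2),"pos",s["ee_pos"].round(1),"units tool xyz",d.round(3),"gap",round(s["finger_gap"],3),"F",s["contact_force"].round(1),"x-axis",R[:,0].round(4),"yaw",round(np.degrees(np.arctan2(R[1,1],R[0,1])),2))
E
python3 - <<'E'
from h import *
s,R=st();print(R.round(3))
E_=manip.camera_info("wrist")["extrinsics"];c=-E_[:3,:3].T@E_[:3,3];print("cam in tool",(R.T@(c-s["ee_pos"])).round(1))
print("optical axis tool",(R.T@(-E_[2,:3])).round(3))
img={n:cv2.imread(f"pics/a_{n}.png") for n in("top","scene")}
cv2.imwrite("pics/b.png",cv2.resize(img["top"][110:270,80:440],None,fx=2.2,fy=2.2,interpolation=cv2.INTER_CUBIC))
cv2.imwrite("pics/b2.png",cv2.resize(img["scene"][110:290,110:430],None,fx=2.4,fy=2.4,interpolation=cv2.INTER_CUBIC))
go([509,-408,200])
E
```

```text
[[ 0.     0.222 -0.975]
 [-0.    -0.975 -0.222]
 [-1.     0.     0.   ]]
cam in tool [-124.2    0.2  -84.5]
optical axis tool [ 0.946 -0.     0.325]
t 1.05 pos [ 116.5 -511.9  250.3] units tool xyz [  2.013  -0.569 -16.229] gap 0.998 F [ 0.  -0.3  0.5] x-axis [ 0.e+00 -2.e-04 -1.e+00] yaw -77.18
```

View pics/b.png

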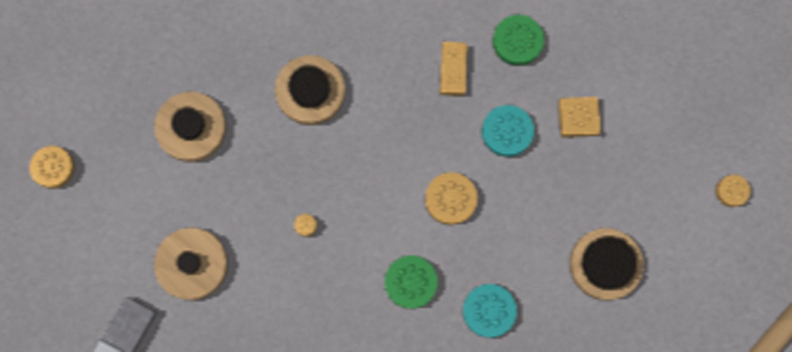

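View pics/b2.png

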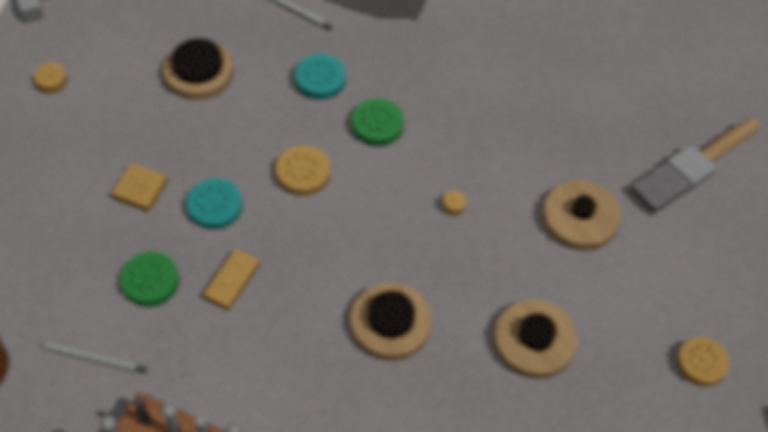

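The top and scene crops both put the mounds in the same size order: large, medium, small, tiny. Now I'm moving toward the small cover.

```bash
python3 -m inch '[[1,0.3,-0.08,-1,0],[1,0.3,-0.08,-1,0],[1,0.3,-0.08,-1,0],[1,0.3,-0.08,-1,0],[1,0.3,-0.08,-1,0],[1,0.3,-0.08,-1,0],[1,0.3,0,-1,0],[1,0.3,0,-1,0]]' 30;  python3 -m inch '[[1,0.3,-0.08,-1,0],[1,0.3,-0.08,-1,0],[1,0.3,0,-1,0],[1,0.3,0,-1,0],[1,0,0,-1,0],[1,0,0,-1,0],[1,0,0,-1,0],[1,0,0,0,0]]'
python3 - <<'E'
from h import *
go([509,-408,165])
cv2.imwrite("pics/c1.png",manip.get_image("wrist"));print(rec("wrist","cover_small"),[d["bbox"] for d in manip.recognise("wrist","cover_small")])
ci=manip.camera_info("wrist");print(proj(ci,[509,-408,16]))
E
```

```text
t: 2.05
ee_pos: [313.3, -455.7, 189.2]
ee_rot: [2.104, 0.229, -2.104]
contact_force: [-0.0, -0.6, 0.4]
finger_gap: 1.002
t: 3.05
ee_pos: [490.1, -411.2, 156.5]
ee_rot: [2.102, 0.233, -2.104]
contact_force: [0.0, 0.5, 0.1]
finger_gap: 0.997
t 3.05 pos [ 490.1 -411.2  156.5] units tool xyz [-0.341  0.043 -0.767] gap 0.997 F [0.  0.5 0.1] x-axis [-9.0e-04 -1.6e-03 -1.0e+00] yaw -77.27
[(0.66, np.float64(261.8), np.float64(167.9), 1200)] [[243.4, 148.2, 283.3, 190.7]]
[259.81567157 167.28060388]
```

View pics/c1.png

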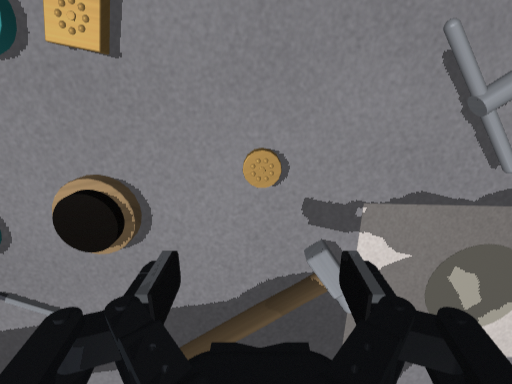

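The wrist view shows the small cover at about (262,168) and clear, with the large mound at (90,220) left of it. I'll fit a cylinder silhouette to each object.

```bash
cat >> h.py <<'E'
from scipy.optimize import least_squares
def seg(im,kind):
    h=cv2.cvtColor(im,cv2.COLOR_BGR2HSV)
    if kind=="m": m=(im.max(2)<45)
    else: m=(h[...,1]>95)&(h[...,0]>10)&(h[...,0]<28)&(h[...,2]>45)
    return m.astype(np.uint8)
def hull(ci,X,r,z0,z1):
    a=np.linspace(0,2*np.pi,72,endpoint=False)
    p=[proj(ci,[X[0]+r*np.cos(t),X[1]+r*np.sin(t),z]) for z in(z0,z1) for t in a]
    return cv2.convexHull(np.array(p,np.float32)).reshape(-1,2)
def cen(h):
    m=cv2.moments(h);return np.array([m["m10"],m["m01"]])/m["m00"],m["m00"]
def meas(im,ci,kind,r,g,zb=None):
    "returns x,y,visible centroid,area, pred area"
    z0,z1=(18,32) if kind=="m" else (0,16)
    if zb is not None: z1=zb+z1-z0;z0=zb
    c,A=cen(hull(ci,g,r,z0,z1))
    m=cv2.morphologyEx(seg(im,kind),cv2.MORPH_CLOSE,np.ones((5,5)))
    if kind=="c": m=cv2.morphologyEx(m,cv2.MORPH_OPEN,np.ones((3,3)))
    n,l,s,cc=cv2.connectedComponentsWithStats(m)
    j=1+min(range(n-1),key=lambda j:np.hypot(*(cc[j+1]-c))+(1e4 if s[j+1,4]<A*.4 else 0))
    cs,_=cv2.findContours((l==j).astype(np.uint8),cv2.RETR_EXTERNAL,cv2.CHAIN_APPROX_NONE)
    hc=max(cs,key=len);mk=np.zeros(l.shape,np.uint8);cv2.drawContours(mk,[hc],-1,1,-1)
    ys,xs=np.nonzero(mk);c0=np.array([xs.mean(),ys.mean()])
    f=lambda q:cen(hull(ci,q,r,z0,z1))[0]-c0
    q=least_squares(f,g[:2],diff_step=1e-3).x
    return q.round(1),c0.round(1),len(xs),round(cen(hull(ci,q,r,z0,z1))[1])
E
python3 - <<'E'
from h import *
ci=manip.camera_info("wrist");im=cv2.imread("pics/c1.png")
print(meas(im,ci,"c",19,[509,-408]));print(meas(im,ci,"m",31,[423,-252]))
# fit height-free position of mound later
E
```

```text
(array([ 507.4, -410.2]), array([261.7, 167.7]), 1186, 1279)
(array([ 421.3, -254.3]), array([ 88.3, 220.4]), 3392, 3467)
```

```bash
python3 -m inch '[[0.75,0.8,0.1,-0.35,0],[0.75,0.8,0,-0.35,0],[0.75,0.6,0,0,0],[0.75,0,0,0,0]]'
python3 - <<'E'
from h import *
ci=manip.camera_info("wrist");im=manip.get_image("wrist");cv2.imwrite("pics/c2.png",im)
r=meas(im,ci,"c",19,[507.4,-410.2]);print(r)
# height from two wrist views: centroid triangulation
import json
go([*r[0],40])
E
```

```text
t: 3.7
ee_pos: [504.4, -410.9, 96.2]
ee_rot: [2.103, 0.232, -2.111]
contact_force: [-0.4, -0.5, -0.1]
finger_gap: 0.754
(array([ 509.5, -409.3]), array([258.9, 202.2]), 1834, 1983)
t 3.75 pos [ 504.8 -411.2   97.1] units tool xyz [ 2.281 -0.031 -0.208] gap 0.75 F [ 0.1  0.4 -0.2] x-axis [-3.2e-03 -2.0e-04 -1.0e+00] yaw -77.53
```

View pics/c2.png

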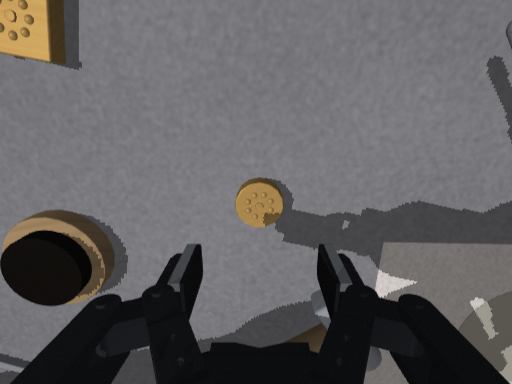

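```bash
cat >> h.py <<'E'
import pickle,os
def shot(name,items):
    "items: list of (kind,r,guess[,zb])"
    s0,R=st();ci=manip.camera_info("wrist");im=manip.get_image("wrist");cv2.imwrite(f"pics/{name}.png",im)
    out=[]
    for it in items:
        r=meas(im,ci,*it);print(it[0],it[1],r);out.append(r)
    pickle.dump((ci,out),open(f"pics/{name}.pkl","wb"));return out
def height(n1,i1,n2,i2):
    a,o=pickle.load(open(f"pics/{n1}.pkl","rb"));b,p=pickle.load(open(f"pics/{n2}.pkl","rb"))
    print("tri",tri(a,o[i1][1],b,p[i2][1]).round(1))
E
python3 -m inch '[[0.75,0.8,0,-0.1,0],[0.75,0.8,0,-0.1,0],[0.75,0.6,0,0,0],[0.75,0,0,0,0]]'
python3 - <<'E'
from h import *
shot("c3",[("c",19,[508.4,-409.8])]);
ci3,o=pickle.load(open("pics/c3.pkl","rb"))
s,R=st();T=np.eye(4);T[:3,:3]=R;T[:3,3]=s["ee_pos"];X=ci3["extrinsics"]@T
T1=np.eye(4);T1[:3,:3]=Ro.from_rotvec([2.102,.233,-2.104]).as_matrix();T1[:3,3]=[490.1,-411.2,156.5]
c1={"K":ci3["K"],"extrinsics":X@np.linalg.inv(T1)}
print(tri(c1,[261.7,167.7],ci3,o[0][1]))
go([*o[0][0],21])
E
```

```text
t: 4.25
ee_pos: [509.7, -410.2, 38.3]
ee_rot: [2.103, 0.23, -2.11]
contact_force: [0.1, -0.2, 0.3]
finger_gap: 0.745
c 19 (array([ 509.4, -409.4]), array([257.8, 243.8]), 3213, 3455)
[ 509.24657539 -409.20032205    8.73778856]
t 4.3 pos [ 510.  -410.6   39.2] units tool xyz [ 0.728 -0.052  0.014] gap 0.748 F [ 0.2 -0.6  0.1] x-axis [-0.0021 -0.0015 -1.    ] yaw -77.54
```

View pics/c3.png

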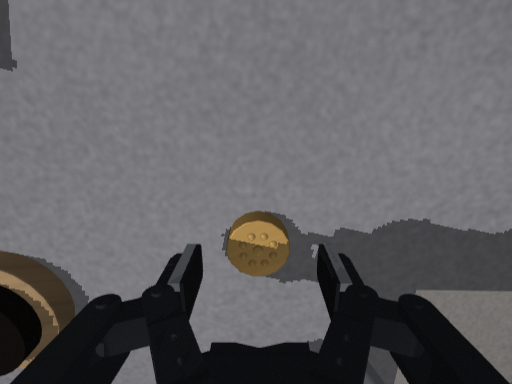

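The cover sits between the fingers. Two-view triangulation puts its visible centroid at z≈9, which is plausible. Next I descend and grip.

```bash
python3 -m inch '[[0.75,0.4,-0.05,0,0],[0.75,0.32,0,0,0],[0.75,0,0,0,0]]';  python3 -m inch '[[0.3,0,0,0,0],[0.3,0,0,0,0],[0.3,0,0,0,0],[0.3,0,0,0,0]]' 30
python3 - <<'E'
from h import *
shot("c4",[("c",19,[508.4,-409.8])]);
E
```

```text
t: 4.68
ee_pos: [510.2, -409.9, 21.2]
ee_rot: [2.104, 0.226, -2.106]
contact_force: [0.6, 0.2, 0.9]
finger_gap: 0.754
t: 5.18
ee_pos: [510.6, -410.3, 22.1]
ee_rot: [2.105, 0.225, -2.104]
contact_force: [-0.4, 0.2, -2.0]
finger_gap: 0.429
c 19 (array([ 509.7, -410.7]), array([259.5, 259.4]), 3897, 4181)
```

View pics/c4.png

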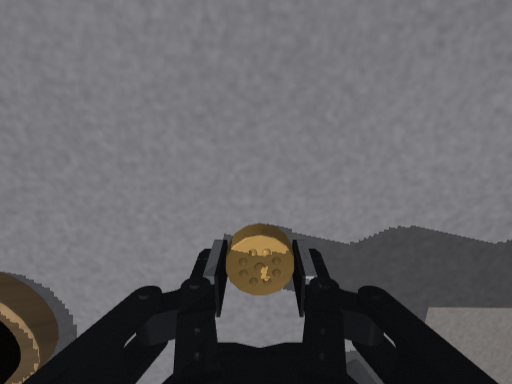

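```bash
python3 -m inch '[[0.3,-0.3,0,0,0],[0.3,-1,0,0,0],[0.3,-1,0,0,0],[0.3,-1,-0.3,0,0],[0.3,0,-1,-0.35,0],[0.3,0,-1,-0.35,0],[0.3,0,-1,-0.35,0],[0.3,0,-1,-0.35,0]]';python3 -m inch '[[0.3,0,-1,-0.35,0],[0.3,0,-1,-0.35,0],[0.3,0,-1,-0.35,0],[0.3,0,-1,-0.35,0],[0.3,0,-1,-0.35,0],[0.3,0,-1,-0.35,0],[0.3,0,-1,-0.35,0],[0.3,0,-1,-0.35,0]]'; python3 -m inch '[[0.3,0,-1,-0.35,0],[0.3,0,-1,-0.35,0],[0.3,0,-1,-0.35,0],[0.3,0,-1,-0.35,0],[0.3,0,-1,-0.35,0],[0.3,0,-1,-0.35,0],[0.3,0,-1,-0.35,0],[0.3,0,-1,-0.35,0]]'
python3 - <<'E'
from h import *
go([588,233,130])
E
```

```text
t: 6.22
ee_pos: [522.0, -297.0, 110.7]
ee_rot: [2.109, 0.218, -2.101]
contact_force: [-0.0, -0.2, -1.4]
finger_gap: 0.425
t: 7.22
ee_pos: [549.6, -80.1, 114.5]
ee_rot: [2.114, 0.214, -2.094]
contact_force: [-0.1, -0.5, -1.1]
finger_gap: 0.429
t: 8.22
ee_pos: [577.4, 137.4, 118.0]
ee_rot: [2.12, 0.212, -2.086]
contact_force: [-0.0, 0.3, -0.5]
finger_gap: 0.425
t 8.22 pos [577.4 137.4 118. ] units tool xyz [-0.515 -3.642 -1.233] gap 0.425 F [-0.   0.3 -0.5] x-axis [ 0.0173 -0.0106 -0.9998] yaw -77.77
```

```bash
python3 -m inch '[[0.3,0,-1,-0.2,0],[0.3,0,-1,-0.2,0],[0.3,0,-0.8,-0.2,0],[0.3,0,-0.3,0,0],[0.3,0,0,0,0]]'
python3 - <<'E'
from h import *
o=shot("d1",[("m",19,[588,233]),("c",19,[588,225],90)])
go([*o[0][0],110])
E
```

```text
t: 8.85
ee_pos: [575.8, 220.5, 119.1]
ee_rot: [2.122, 0.215, -2.082]
contact_force: [-0.4, 0.3, -0.5]
finger_gap: 0.429
m 19 (array([590.5, 236.9]), array([241.6, 187.3]), 1822, 1891)
c 19 (array([601.7, 232.1]), array([248. , 207.8]), 11277, 4189)
t 8.9 pos [576.  220.2 119.1] units tool xyz [ 0.37  -0.535 -0.705] gap 0.428 F [-0.1 -0.3 -1.4] x-axis [ 0.02   -0.0103 -0.9997] yaw -77.67
```

View pics/d1.png

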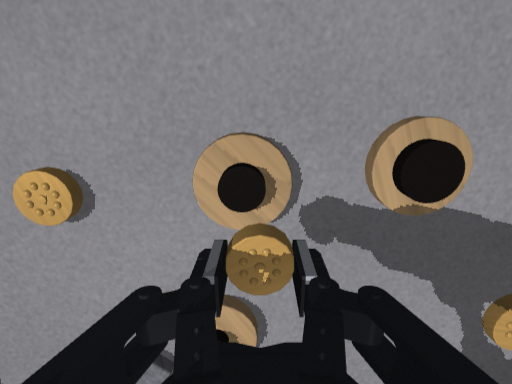

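The small mound's black top is at (242,187) in the wrist view, with the held cover at (260,259).

```bash
python3 -m inch '[[0.3,0.4,-0.3,-0.4,0],[0.3,0.5,-0.24,-0.33,0],[0.3,0.5,0,0,0],[0.3,0,0,0,0]]'
python3 - <<'E'
from h import *
o=shot("d2",[("m",19,[590.5,237])])
height("d1",0,"d2",0)
go([*(o[0][0]+[.9,.4]),56])
E
```

```text
t: 9.4
ee_pos: [592.8, 236.0, 80.5]
ee_rot: [2.121, 0.211, -2.085]
contact_force: [-0.3, -0.7, -0.7]
finger_gap: 0.427
m 19 (array([500.8, 215.2]), array([259.5, 334.1]), 31165, 2031)
tri [629.3 241.7 158.9]
t 9.45 pos [593.2 236.1  81.3] units tool xyz [0.949 0.015 3.766] gap 0.427 F [ 0.3  0.6 -0.8] x-axis [ 0.0192 -0.0109 -0.9998] yaw -77.8
```

View pics/d2.png

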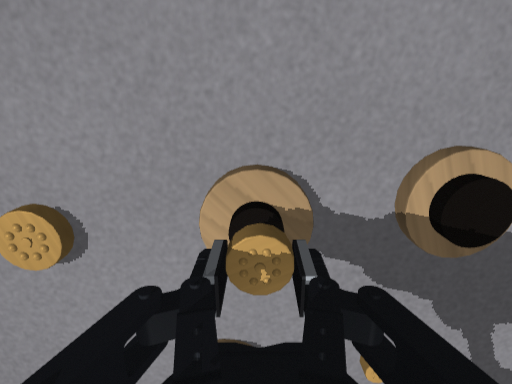

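```bash
cat >> h.py <<'E'
def over(name,circs):
    "circs: (x,y,r,z)"
    ci,_=pickle.load(open(f"pics/{name}.pkl","rb"));im=cv2.imread(f"pics/{name}.png")
    f=3;pp=[]
    for x,y,r,z in circs:
        h=np.array([proj(ci,[x+r*np.cos(t),y+r*np.sin(t),z]) for t in np.linspace(0,6.283,90)]);pp.append(h)
    c=np.mean(pp[0],0).astype(int);x0=max(0,c[0]-125);y0=max(0,c[1]-95)
    v=cv2.resize(im[y0:y0+190,x0:x0+250],None,fx=f,fy=f,interpolation=cv2.INTER_CUBIC)
    for h,col in zip(pp,[(0,0,255),(255,0,255),(0,255,0),(255,255,0)]):
        cv2.polylines(v,[np.int32((h-[x0,y0]+.5)*f)],True,col,1)
    cv2.imwrite(f"pics/{name}_o.png",v)
E
python3 -c "
from h import *
x,y=590.5,236.9
over('d2',[(x,y,19,32),(x,y,42,18)])"
```

```text
(no output)
```

View pics/d2_o.png

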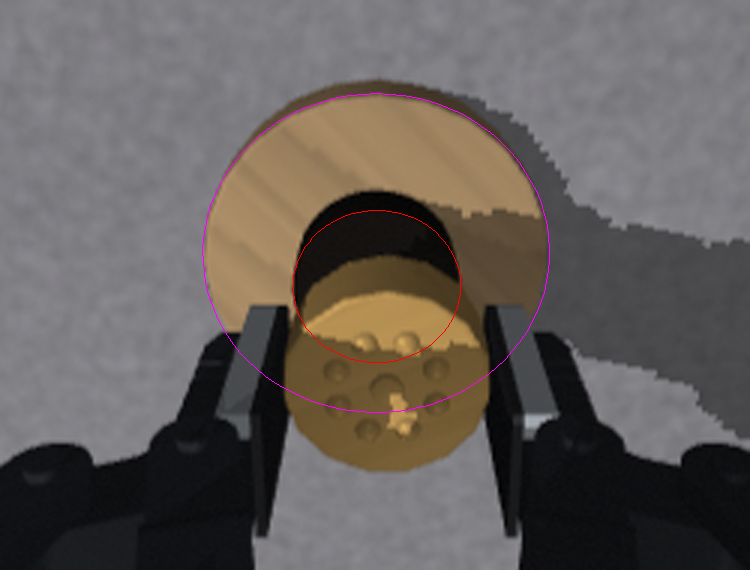

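```bash
python3 -m inch '[[0.3,0.3,-0.08,0.09,0],[0.3,0.4,0,0,0],[0.3,0.2,0,0,0],[0.3,0,0,0,0]]'
python3 - <<'E'
from h import *
o=shot("d3",[("m",19,[590.5,237])]);x,y=590.5,236.9
over('d3',[(x,y,19,32),(x,y,42,18)])
go([591,237.4,53.8])
E
```

```text
t: 9.95
ee_pos: [590.9, 237.2, 57.7]
ee_rot: [2.123, 0.211, -2.084]
contact_force: [0.3, -0.2, -1.1]
finger_gap: 0.428
m 19 (array([519.4, 221. ]), array([259.7, 335.8]), 30764, 2658)
t 10.0 pos [591.  237.3  58. ] units tool xyz [ 0.169 -0.007  0.002] gap 0.426 F [-0.1  0.  -0.6] x-axis [ 0.0203 -0.0107 -0.9997] yaw -77.82
```

View pics/d3_o.png

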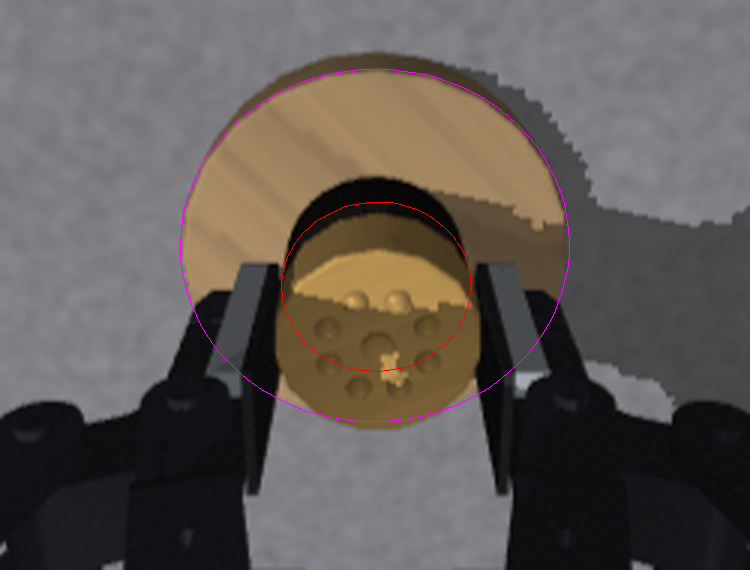

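```bash
python3 -m inch '[[0.3,0.1,0,0,0],[0.3,0.06,0,0,0],[0.3,0,0,0,0]]'; python3 -m inch '[[0.3,0.04,0,0,0],[0.3,0,0,0,0]]'
```

```text
t: 10.38
ee_pos: [591.5, 237.3, 54.4]
ee_rot: [2.125, 0.211, -2.082]
contact_force: [-0.1, -0.5, -0.8]
finger_gap: 0.43
t: 10.62
ee_pos: [591.8, 237.4, 54.1]
ee_rot: [2.126, 0.211, -2.081]
contact_force: [-0.4, -0.3, 0.5]
finger_gap: 0.427
```

```bash
python3 -m inch '[[0.3,0.04,0,0.02,0],[0.3,0,0,0,0]]'; python3 -m inch '[[0.3,0.04,0,0.0,0],[0.3,0,0,0,0]]'
```

```text
t: 10.88
ee_pos: [591.9, 237.4, 54.1]
ee_rot: [2.128, 0.212, -2.079]
contact_force: [-1.5, -0.4, 0.6]
finger_gap: 0.424
t: 11.12
ee_pos: [592.0, 237.4, 54.0]
ee_rot: [2.129, 0.212, -2.079]
contact_force: [-0.3, -0.1, 1.6]
finger_gap: 0.433
```

Contact is felt: z stays at 54 and the weight is relieved. Releasing.

```bash
python3 -m inch '[[0.5,0,0,0,0],[0.6,0,0,0,0],[0.7,0,0,0,0],[0.7,-0.5,0,0,0],[0.75,-1,0,0,0],[0.75,-1,0,0,0],[0.75,-0.3,0,0,0],[0.75,0,0,0,0]]'
python3 - <<'E'
from h import *
o=shot("d4",[("c",19,[590.5,237],32)]);x,y=590.5,236.9
over('d4',[(x,y,19,48),(x,y,19,32),(x,y,42,18)])
go([434,225,120])
E
```

```text
t: 12.12
ee_pos: [590.3, 238.1, 127.0]
ee_rot: [2.129, 0.212, -2.078]
contact_force: [-0.2, -0.4, -0.9]
finger_gap: 0.756
c 19 (array([601.5, 239.7]), array([258.7, 198.4]), 6596, 2009)
t 12.18 pos [590.2 238.1 126.5] units tool xyz [ 0.114 -0.81   6.221] gap 0.751 F [0.8 0.4 1.6] x-axis [ 0.0244 -0.0096 -0.9997] yaw -77.82
```

View pics/d4_o.png

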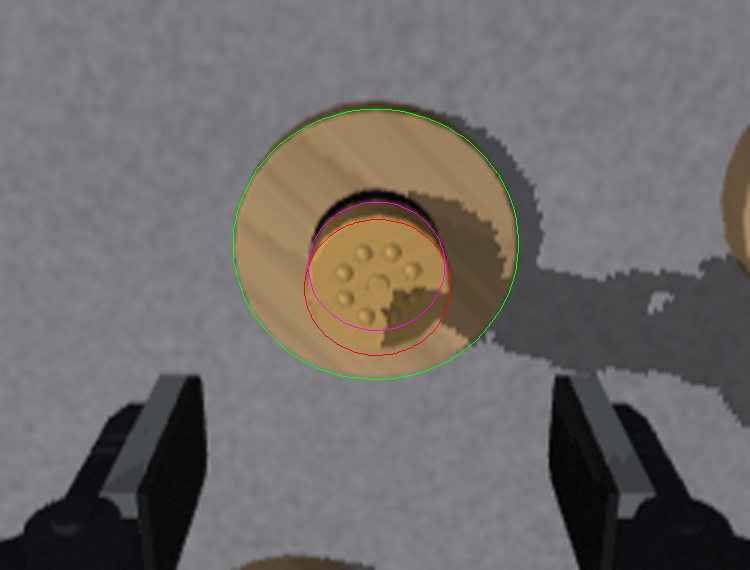

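View pics/d4.png

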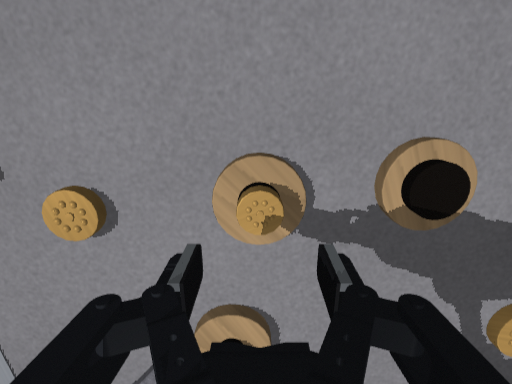

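The small cover sits on its mound within about 1 mm. The medium cover is visible at (72,215), so I'll measure that next.

```bash

python3 - <<'E'
from h import *
ci,_=pickle.load(open("pics/d4.pkl","rb"));im=cv2.imread("pics/d4.png")
r=meas(im,ci,"c",25,[541,398]);print(r);print(meas(im,ci,"m",25,[633,93]))
go([*r[0],120])
s,_=st();print(s["qpos"].round(2))
E
```

```text
(array([542. , 400.1]), array([ 73.6, 212.8]), 2699, 2878)
(array([634.9,  93.6]), array([435.3, 188.9]), 3162, 3245)
t 12.18 pos [590.2 238.1 126.5] units tool xyz [ 0.152 -6.744  0.52 ] gap 0.751 F [0.8 0.4 1.6] x-axis [ 0.0244 -0.0096 -0.9997] yaw -77.82
[ 0.27  0.64  1.37 -0.02  1.1   1.64]
```

```bash
python3 -m inch '[[0.85,0,-1,0.08,0],[0.85,0,-1,0.08,0],[0.85,0,-1,0.08,0],[0.85,0.4,-1,0.08,0],[0.85,0.8,-1,0.08,0],[0.85,0.8,-1,0.08,0],[0.85,0.6,-0.5,0,0],[0.85,0,0,0,0]]'
python3 - <<'E'
from h import *
o=shot("e1",[("c",25,[542,400])])
ci,_=pickle.load(open("pics/d4.pkl","rb"));cj,_=pickle.load(open("pics/e1.pkl","rb"));print(tri(ci,[73.6,212.8],cj,o[0][1]))
go([*o[0][0],22])
E
```

```text
t: 13.18
ee_pos: [541.2, 395.4, 47.7]
ee_rot: [2.114, 0.205, -2.091]
contact_force: [0.1, 0.4, 0.2]
finger_gap: 0.852
c 25 (array([542.1, 399.7]), array([251.8, 234.4]), 4871, 5155)
[543.06690539 399.9483058   10.21238238]
t 13.22 pos [541.8 395.1  48.7] units tool xyz [ 1.063 -0.195 -0.04 ] gap 0.85 F [-0.  -0.8  1.1] x-axis [ 0.0137 -0.0153 -0.9998] yaw -77.95
```

View pics/e1.png

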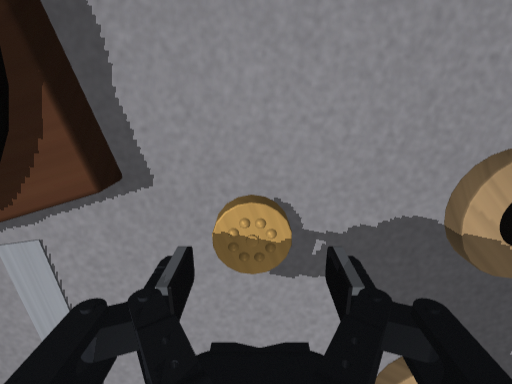

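```bash
python3 -m inch '[[0.85,0.4,-0.2,-0.04,0],[0.85,0.4,0,0,0],[0.85,0.25,0,0,0],[0.85,0,0,0,0]]';  python3 -m inch '[[0.5,0,0,0,0],[0.45,0,0,0,0],[0.45,0,0,0,0],[0.45,0,0,0,0]]' 30
python3 - <<'E'
from h import *
o=shot("e2",[("c",25,[542,400])]);go([*o[0][0],21])
E
```

```text
t: 13.72
ee_pos: [544.1, 398.2, 22.2]
ee_rot: [2.12, 0.202, -2.09]
contact_force: [-1.1, 0.2, -0.0]
finger_gap: 0.851
t: 14.22
ee_pos: [544.5, 398.2, 23.0]
ee_rot: [2.121, 0.202, -2.089]
contact_force: [-0.8, -0.7, -0.7]
finger_gap: 0.567
c 25 (array([542.6, 397.4]), array([259.4, 260.3]), 6359, 6733)
t 14.28 pos [544.5 398.2  23. ] units tool xyz [0.078 0.013 0.081] gap 0.563 F [ 0.  -0.2 -1.2] x-axis [ 0.0168 -0.0141 -0.9998] yaw -78.12
```

View pics/e2.png

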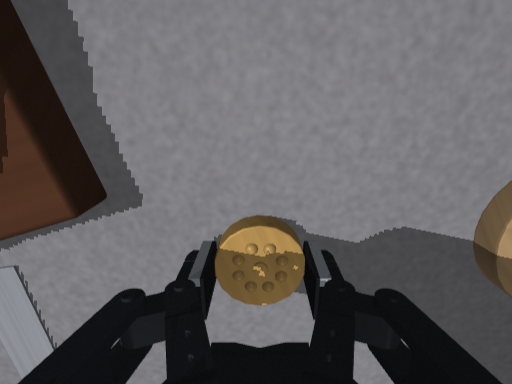

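```bash
python3 -m inch '[[0.45,-0.3,0,0,0],[0.45,-1,0,0,0],[0.45,-1,0,0,0],[0.45,-1,0.3,0,0],[0.45,-0.2,1,0,0],[0.45,0,1,0,0],[0.45,0,1,0,0],[0.45,0,1,0,0]]';python3 -m inch '[[0.45,0,1,0,0],[0.45,0,1,0,0],[0.45,0,1,0,0],[0.45,0,1,0,0],[0.45,0,1,0,0],[0.45,0,1,0,0],[0.45,0,1,0,0],[0.45,0,0.8,0,0]]'; python3 -m inch '[[0.45,0,0.3,0,0],[0.45,0,0,0,0]]'
python3 - <<'E'
from h import *
o=shot("f1",[("m",25,[635,94])])
ci,_=pickle.load(open("pics/d4.pkl","rb"));cj,_=pickle.load(open("pics/f1.pkl","rb"));print(tri(ci,[435.3,188.9],cj,o[0][1]))
x,y=o[0][0];over("f1",[(x,y,25,32),(x,y,42,18)])
go([*o[0][0],80])
E
```

```text
t: 15.28
ee_pos: [564.7, 288.3, 114.4]
ee_rot: [2.116, 0.203, -2.089]
contact_force: [0.4, -0.4, -1.3]
finger_gap: 0.564
t: 16.27
ee_pos: [601.1, 78.0, 112.4]
ee_rot: [2.106, 0.192, -2.105]
contact_force: [-0.2, 0.9, -2.1]
finger_gap: 0.562
t: 16.52
ee_pos: [602.3, 68.2, 112.0]
ee_rot: [2.106, 0.189, -2.107]
contact_force: [0.4, 0.2, -1.0]
finger_gap: 0.568
m 25 (array([635.3,  94. ]), array([231.7, 163.1]), 3544, 3648)
[635.74666414  94.35880491  27.11813738]
t 16.57 pos [602.2  68.7 112. ] units tool xyz [ 1.261 -0.757 -1.503] gap 0.565 F [-0.6 -0.5 -1.3] x-axis [ 0.0014 -0.021  -0.9998] yaw -78.51
```

View pics/f1.png

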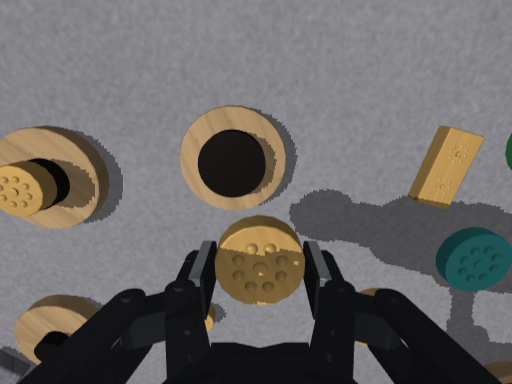

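View pics/f1_o.png

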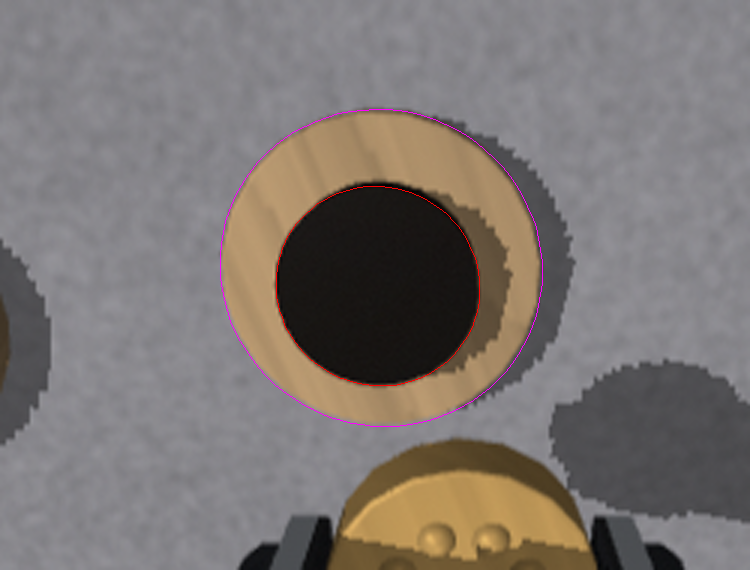

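The mound fit is tight at (635.3, 94.0), with height 27 against the text's 32 (visible centroid about 29). Now I'll place the medium cover.

```bash
cat >> h.py <<'E'
def grasp(name,C,ee,rv):
    p=Ro.from_rotvec(rv).as_matrix().T@(np.array([*C,0.])-np.array(ee));pickle.dump(p,open(f"pics/g_{name}.pkl","wb"));print("p",p.round(1))
def place(name,M,dz):
    p=pickle.load(open(f"pics/g_{name}.pkl","rb"));s,R=st()
    go(np.array([*M,32+dz])-R@p)
E
python3 - <<'E'
from h import *
grasp("M",[542.6,397.4],[544.5,398.2,22.8],[2.121,.202,-2.089])
place("M",[635.3,94.0],15)
E
```

```text
p [22.8 -0.   2.3]
t 16.57 pos [602.2  68.7 112. ] units tool xyz [ 1.669 -0.784 -1.599] gap 0.565 F [-0.6 -0.5 -1.3] x-axis [ 0.0014 -0.021  -0.9998] yaw -78.51
```

```bash
python3 -m inch '[[0.45,0.2,-0.4,-0.8,0],[0.45,0.5,-0.4,-0.75,0],[0.45,0.5,0,-0.05,0],[0.45,0.4,0,0,0],[0.45,0,0,0,0]]'
python3 - <<'E'
from h import *
place("M",[635.3,94.0],2)
shot("f2",[]);x,y=635.3,94
over("f2",[(x,y,25,32),(x,y,42,18)])
E
```

```text
t: 17.2
ee_pos: [636.2, 99.1, 69.6]
ee_rot: [2.102, 0.194, -2.107]
contact_force: [0.0, -0.3, -1.4]
finger_gap: 0.566
t 17.2 pos [636.2  99.1  69.6] units tool xyz [ 0.518  0.163 -0.023] gap 0.566 F [ 0.  -0.3 -1.4] x-axis [-4.000e-04 -2.070e-02 -9.998e-01] yaw -78.28
```

View pics/f2_o.png

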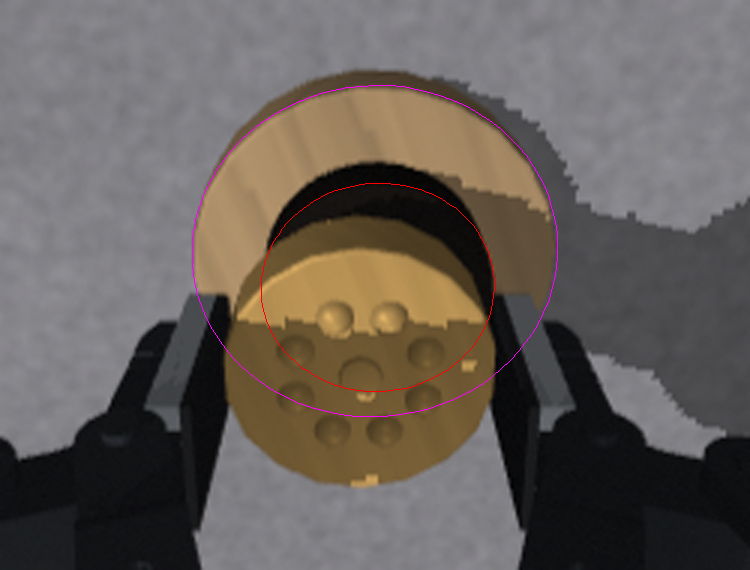

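```bash
python3 -m inch '[[0.45,0.15,0.16,-0.02,0],[0.45,0.2,0,0,0],[0.45,0,0,0,0]]'
python3 - <<'E'
from h import *
place("M",[635.3,94.0],0)
shot("f3",[]);x,y=635.3,94
over("f3",[(x,y,25,32),(x,y,42,18)])
E
```

```text
t: 17.62
ee_pos: [638.2, 94.0, 62.2]
ee_rot: [2.105, 0.193, -2.105]
contact_force: [0.2, 0.1, -1.7]
finger_gap: 0.565
t 17.62 pos [638.2  94.   62.2] units tool xyz [ 0.298 -0.047  0.018] gap 0.565 F [ 0.2  0.1 -1.7] x-axis [ 0.0022 -0.0207 -0.9998] yaw -78.34
```

View pics/f3_o.png

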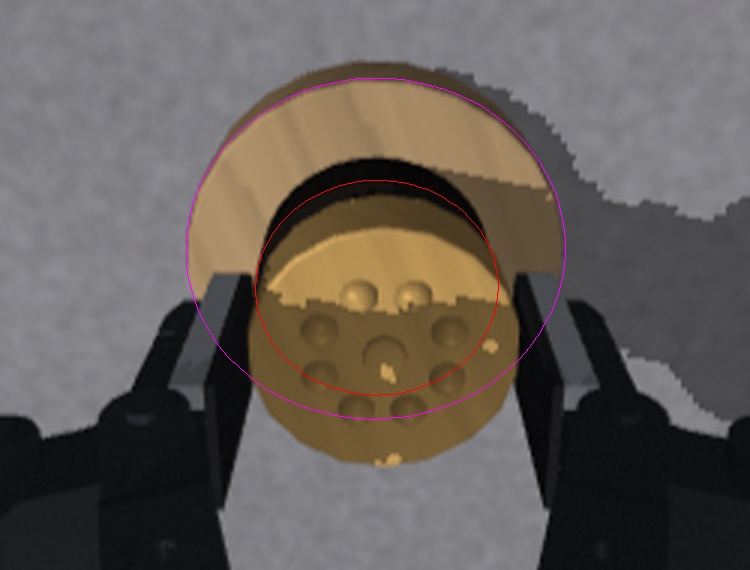

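```bash
python3 -m inch '[[0.45,0.12,-0.05,0.02,0],[0.45,0.1,0,0,0],[0.45,0.02,0,0,0],[0.45,0,0,0,0]]';  python3 -m inch '[[0.45,0.04,0,0,0],[0.45,0,0,0,0]]'
python3 - <<'E'
from h import *
place("M",[635.3,94.0],0)
E
```

```text
t: 18.18
ee_pos: [637.8, 95.2, 56.4]
ee_rot: [2.106, 0.193, -2.104]
contact_force: [0.3, -0.1, -1.8]
finger_gap: 0.567
t: 18.42
ee_pos: [637.8, 95.2, 55.4]
ee_rot: [2.106, 0.193, -2.103]
contact_force: [0.1, 0.7, -1.1]
finger_gap: 0.57
t 18.43 pos [637.8  95.2  55.4] units tool xyz [0.025 0.008 0.016] gap 0.57 F [ 0.1  0.7 -1.1] x-axis [ 0.0035 -0.0206 -0.9998] yaw -78.33
```

```bash
python3 -m inch '[[0.45,0.03,0,0.01,0],[0.45,0,0,0,0]]';python3 -m inch '[[0.45,0.03,0,0,0],[0.45,0,0,0,0]]'
```

```text
t: 18.68
ee_pos: [637.8, 95.2, 55.1]
ee_rot: [2.107, 0.193, -2.103]
contact_force: [0.6, -0.9, 0.0]
finger_gap: 0.565
t: 18.92
ee_pos: [637.8, 95.2, 55.0]
ee_rot: [2.107, 0.193, -2.102]
contact_force: [0.1, 0.7, -0.5]
finger_gap: 0.571
```

```bash
python3 -m inch '[[0.65,0,0,0,0],[0.75,0,0,0,0],[0.8,0,0,0,0],[0.8,-0.5,0,0,0],[0.8,-1,0,0,0],[0.8,-1,0,0,0],[0.8,-0.3,0,0,0],[0.8,0,0,0,0]]'
python3 - <<'E'
from h import *
shot("f4",[]);x,y=635.3,94
over("f4",[(x,y,25,48),(x,y,25,32),(x,y,42,18)])
go([475,98,110])
E
```

```text
t: 19.92
ee_pos: [638.0, 96.7, 128.9]
ee_rot: [2.109, 0.193, -2.1]
contact_force: [-0.2, 0.3, -0.4]
finger_gap: 0.801
t 19.98 pos [637.9  96.7 128.5] units tool xyz [ 0.701 -1.385  6.371] gap 0.795 F [-0.3 -0.  -0.3] x-axis [ 0.0057 -0.0205 -0.9998] yaw -78.33
```

View pics/f4_o.png

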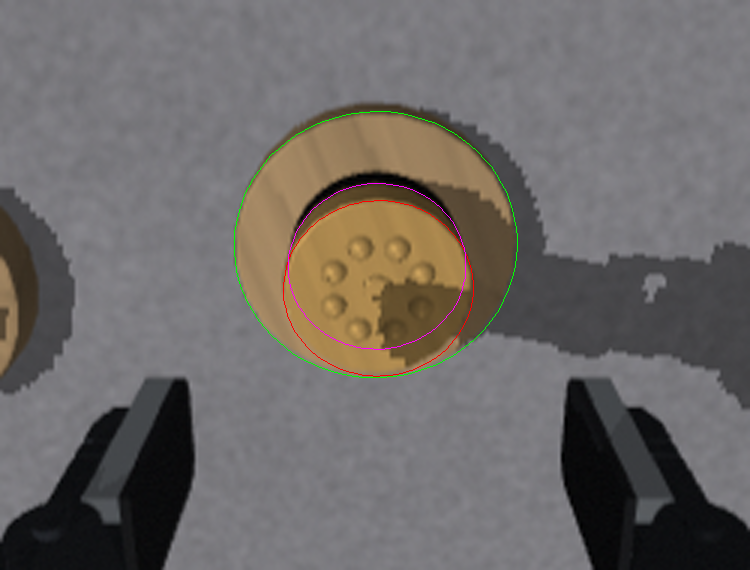

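```bash
python3 -m inch '[[0.8,0,-0.2,1,0],[0.8,0,-0.2,1,0],[0.8,0,-0.2,1,0],[0.7,0,-0.2,1,0],[0.6,0,-0.2,1,0],[0.6,0.2,-0.2,1,0],[0.6,0.3,-0.2,0.6,0],[0.6,0,0,0,0]]'
python3 - <<'E'
from h import *
o=shot("g1",[("c",13,[472,98]),("m",13,[435,225])]);go([*o[0][0],50])
E
```

```text
t: 20.98
ee_pos: [459.4, 96.7, 107.4]
ee_rot: [2.094, 0.193, -2.116]
contact_force: [0.3, -0.2, 0.1]
finger_gap: 0.599
c 13 (array([471.1,  98.4]), array([257.9, 189.3]), 829, 919)
m 13 (array([426.3, 231.6]), array([ 80.3, 217.5]), 1171, 1231)
t 21.02 pos [460.5  96.7 107.8] units tool xyz [ 2.309 -0.027 -0.454] gap 0.598 F [ 0.7 -0.2  0.4] x-axis [-0.0068 -0.0212 -0.9998] yaw -78.36
```

View pics/g1.png

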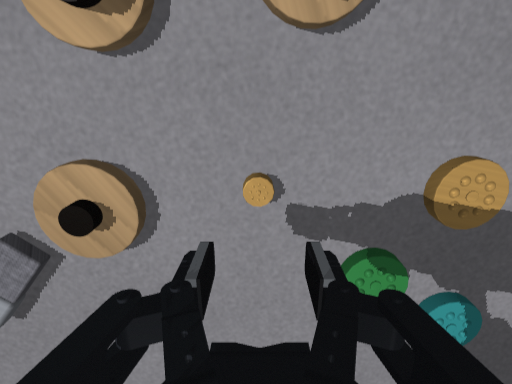

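The tiny cover is at (258,189), its mound at (80,217), and the large cover at right (468,190).

```bash
python3 -m inch '[[0.6,0.8,0,-0.25,0],[0.6,0.8,0,-0.2,0],[0.6,0.75,0,0,0],[0.6,0,0,0,0]]'
python3 - <<'E'
from h import *
o=shot("g2",[("c",13,[471,98.4])]);height("g1",0,"g2",0);go([*o[0][0],21])
E
```

```text
t: 21.52
ee_pos: [476.4, 97.4, 47.9]
ee_rot: [2.101, 0.192, -2.11]
contact_force: [-0.2, -0.3, 0.1]
finger_gap: 0.601
c 13 (array([470.9,  98.3]), array([255. , 243.4]), 1425, 1585)
tri [471.2  98.4   9.5]
t 21.57 pos [477.   97.5  48.6] units tool xyz [ 1.105 -0.104  0.228] gap 0.599 F [0.5 0.4 0.2] x-axis [-1.000e-04 -2.090e-02 -9.998e-01] yaw -78.39
```

```bash
python3 -m inch '[[0.6,0.4,-0.1,0.26,0],[0.6,0.4,0,0,0],[0.6,0.25,0,0,0],[0.6,0,0,0,0]]';  python3 -m inch '[[0.3,0,0,0,0],[0.2,0,0,0,0],[0.2,0,0,0,0],[0.2,0,0,0,0]]' 25
python3 - <<'E'
from h import *
s,R=st()
o=shot("g3",[("c",13,[471,98.4])]);go([*o[0][0],21])
grasp("t",o[0][0],[*s["ee_pos"][:2],s["ee_pos"][2]],s["ee_rot"])
place("t",[426.3,231.6],60)
E
```

```text
t: 22.08
ee_pos: [471.0, 98.2, 22.1]
ee_rot: [2.106, 0.192, -2.105]
contact_force: [0.1, 0.3, 0.1]
finger_gap: 0.603
t: 22.58
ee_pos: [471.5, 98.2, 22.7]
ee_rot: [2.107, 0.192, -2.103]
contact_force: [-0.1, 0.1, 0.1]
finger_gap: 0.292
c 13 (array([471.1,  97.7]), array([259.4, 258.3]), 1976, 2165)
t 22.62 pos [471.5  98.2  22.7] units tool xyz [0.069 0.016 0.02 ] gap 0.291 F [-0.3 -0.1 -0.1] x-axis [ 0.0042 -0.0207 -0.9998] yaw -78.39
p [22.7 -0.   0.5]
t 22.62 pos [471.5  98.2  22.7] units tool xyz [-3.797 -5.528  0.68 ] gap 0.291 F [-0.3 -0.1 -0.1] x-axis [ 0.0042 -0.0207 -0.9998] yaw -78.39
```

View pics/g3.png

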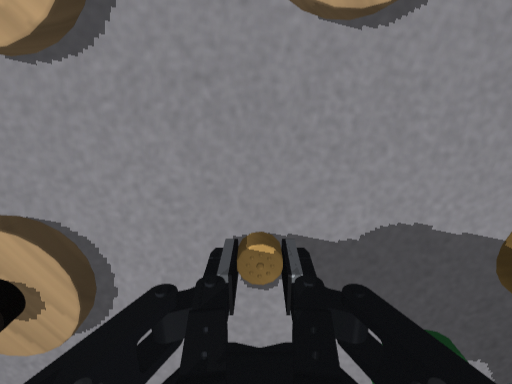

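```bash
python3 -m inch '[[0.2,-0.3,0,0,0],[0.2,-1,0,0,0],[0.2,-1,-0.2,0,0],[0.2,-1,-0.8,0.2,0],[0.2,-0.3,-1,0.35,0],[0.2,0,-1,0.35,0],[0.2,0,-1,0.35,0],[0.2,0,-1,0.35,0]]';python3 -m inch '[[0.2,0,-0.3,0.2,0],[0.2,0,0,0,0]]'
python3 - <<'E'
from h import *
o=shot("i1",[("m",13,[426,231])])
height("g1",1,"i1",0)
x,y=o[0][0];over("i1",[(x,y,13,32),(x,y,42,18)])
place("t",o[0][0],12)
E
```

```text
t: 23.62
ee_pos: [406.6, 216.8, 116.8]
ee_rot: [2.115, 0.189, -2.101]
contact_force: [-0.1, 0.7, -0.6]
finger_gap: 0.286
t: 23.88
ee_pos: [399.3, 224.1, 117.3]
ee_rot: [2.114, 0.192, -2.099]
contact_force: [-0.6, 0.3, -0.3]
finger_gap: 0.285
m 13 (array([426.2, 231.3]), array([254.8, 174.7]), 920, 968)
tri [426.5 231.4  26.2]
t 23.93 pos [399.7 223.9 117.3] units tool xyz [ 2.03  -0.135 -1.101] gap 0.285 F [ 1.2  0.4 -0.5] x-axis [ 0.0093 -0.0189 -0.9998] yaw -78.49
```

View pics/i1_o.png

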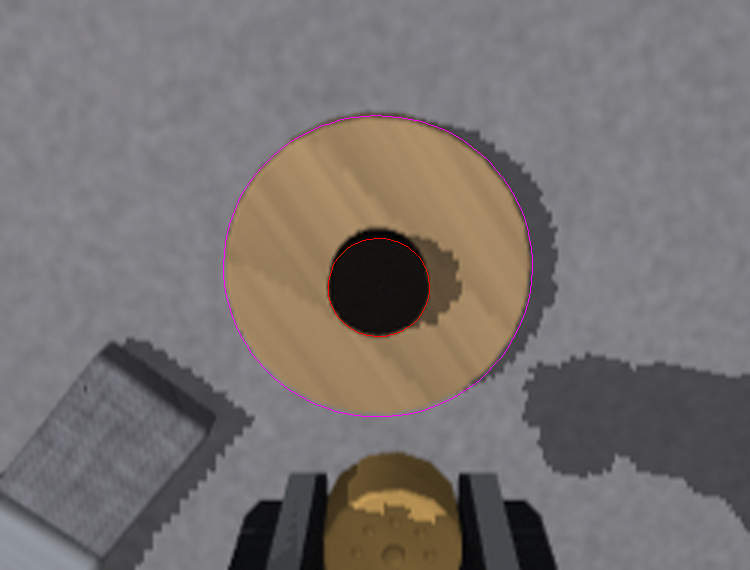

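```bash
python3 -m inch '[[0.2,0.3,-0.1,-0.5,0],[0.2,0.7,-0.04,-0.4,0],[0.2,0.6,0,0,0],[0.2,0.3,0,0,0],[0.2,0,0,0,0]]'
python3 - <<'E'
from h import *
place("t",[425.8,231.3],0)
shot("i2",[]);x,y=426.2,231.3
over("i2",[(x,y,13,32),(x,y,42,18)])
E
```

```text
t: 24.55
ee_pos: [427.6, 229.4, 67.3]
ee_rot: [2.12, 0.187, -2.099]
contact_force: [-0.3, -0.2, -0.4]
finger_gap: 0.287
t 24.55 pos [427.6 229.4  67.3] units tool xyz [ 0.503 -0.117  0.048] gap 0.287 F [-0.3 -0.2 -0.4] x-axis [ 0.0119 -0.0185 -0.9998] yaw -78.76
```

View pics/i2_o.png

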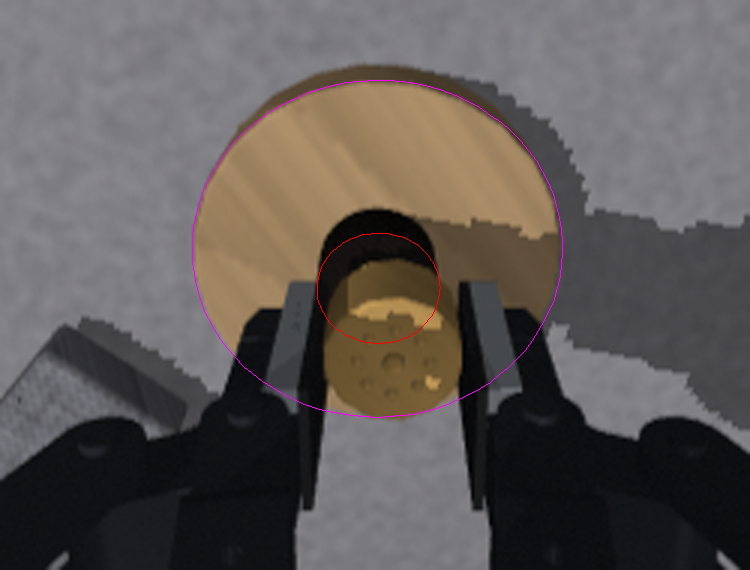

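```bash
python3 -m inch '[[0.2,0.15,-0.12,0.05,0],[0.2,0.2,0,0,0],[0.2,0,0,0,0]]'
python3 - <<'E'
from h import *
place("t",[425.8,231.3],0)
E
```

```text
t: 24.98
ee_pos: [426.5, 232.4, 59.3]
ee_rot: [2.123, 0.188, -2.096]
contact_force: [-0.8, -0.2, -1.8]
finger_gap: 0.286
t 24.98 pos [426.5 232.4  59.3] units tool xyz [0.182 0.019 0.03 ] gap 0.286 F [-0.8 -0.2 -1.8] x-axis [ 0.0144 -0.0176 -0.9997] yaw -78.76
```

```bash
python3 -m inch '[[0.2,0.08,0.02,0.03,0],[0.2,0.05,0,0,0],[0.2,0,0,0,0]]'; python3 -m inch '[[0.2,0.03,0,0,0],[0.2,0,0,0,0]]'
python3 - <<'E'
from h import *
place("t",[425.8,231.3],0)
shot("i3",[]);x,y=426.2,231.3
over("i3",[(x,y,13,32),(x,y,42,18)])
E
```

```text
t: 25.35
ee_pos: [426.0, 231.8, 56.1]
ee_rot: [2.124, 0.188, -2.096]
contact_force: [0.5, -0.8, -0.4]
finger_gap: 0.29
t: 25.6
ee_pos: [426.1, 231.8, 55.4]
ee_rot: [2.124, 0.188, -2.095]
contact_force: [0.3, 1.0, 0.2]
finger_gap: 0.289
t 25.6 pos [426.1 231.8  55.4] units tool xyz [0.028 0.001 0.007] gap 0.289 F [0.3 1.  0.2] x-axis [ 0.0153 -0.0173 -0.9997] yaw -78.75
```

View pics/i3_o.png

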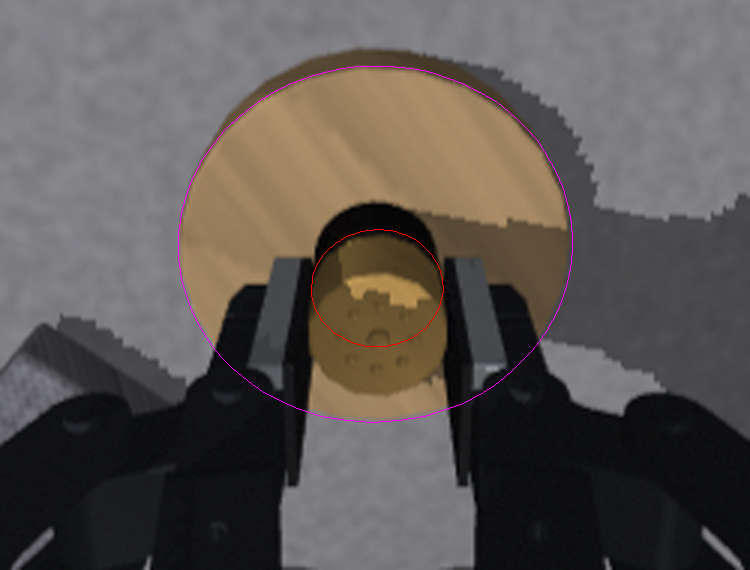

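Alignment looks good. I'll lower it the last bit until it touches, then release.

```bash
python3 -m inch '[[0.2,0.03,0,0,0],[0.2,0,0,0,0]]';python3 -m inch '[[0.2,0.03,0,0,0],[0.2,0,0,0,0]]';python3 -m inch '[[0.2,0.03,0,0,0],[0.2,0,0,0,0]]'
```

```text
t: 25.9
ee_pos: [426.1, 231.8, 54.7]
ee_rot: [2.124, 0.188, -2.095]
contact_force: [-0.3, -0.3, -0.4]
finger_gap: 0.284
t: 26.15
ee_pos: [426.3, 231.8, 54.5]
ee_rot: [2.125, 0.188, -2.095]
contact_force: [-1.5, 0.5, 0.2]
finger_gap: 0.29
t: 26.4
ee_pos: [426.3, 231.9, 54.5]
ee_rot: [2.125, 0.188, -2.094]
contact_force: [-0.4, -0.2, -0.3]
finger_gap: 0.286
```

```bash
python3 -m inch '[[0.35,0,0,0,0],[0.42,0,0,0,0],[0.5,0,0,0,0],[0.5,-0.5,0,0,0],[0.5,-1,0,0,0],[0.5,-1,0,0,0],[0.5,-0.3,0,0,0],[0.5,0,0,0,0]]'
python3 - <<'E'
from h import *
shot("i4",[]);x,y=426.2,231.3
over("i4",[(x,y,13,48),(x,y,13,32),(x,y,42,18)])
go([503,-74,110])
E
```

```text
t: 27.4
ee_pos: [425.3, 233.2, 128.0]
ee_rot: [2.126, 0.189, -2.094]
contact_force: [-0.5, -0.3, -1.2]
finger_gap: 0.494
t 27.45 pos [425.2 233.1 127.6] units tool xyz [ 0.964 12.641 -0.642] gap 0.501 F [-0.3 -0.   0.5] x-axis [ 0.0165 -0.0169 -0.9997] yaw -78.74
```

View pics/i4_o.png

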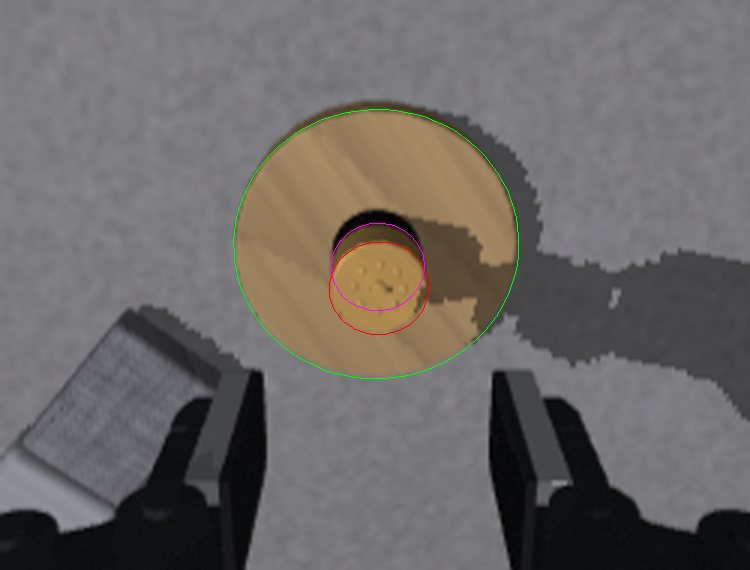

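The tiny cover is placed and centred. On to the large one.

```bash
python3 -m inch '[[0.6,0,1,0,0],[1,0,1,-0.05,0],[1,0,1,-0.05,0],[1,0,1,-0.05,0],[1,0,1,-0.05,0],[1,0,1,-0.05,0],[1,0,1,-0.05,0],[1,0,1,-0.05,0]]';python3 -m inch '[[1,0,1,0,0],[1,0,1,0,0],[1,0,1,0,0],[1,0.2,1,0,0],[1,0.3,0.6,0,0],[1,0,0,0,0]]'
python3 - <<'E'
from h import *
o=shot("j1",[("c",31,[501,-74]),("m",31,[421.3,-254.3])]);go([*o[0][0],50])
E
```

```text
t: 28.45
ee_pos: [469.8, 33.6, 123.9]
ee_rot: [2.108, 0.192, -2.108]
contact_force: [0.7, 0.1, -0.5]
finger_gap: 1.0
t: 29.2
ee_pos: [490.3, -83.8, 107.0]
ee_rot: [2.101, 0.193, -2.122]
contact_force: [-1.3, -0.7, -0.5]
finger_gap: 0.999
c 31 (array([502. , -73.8]), array([248.4, 187.2]), 4473, 4665)
m 31 (array([ 359.8, -119.3]), array([268.1, 341.1]), 32442, 3363)
t 29.25 pos [490.3 -83.3 107.3] units tool xyz [ 2.28  -0.309 -0.56 ] gap 0.999 F [-0.6 -0.1  0.2] x-axis [-0.0083 -0.0153 -0.9998] yaw -78.67
```

View pics/j1.png

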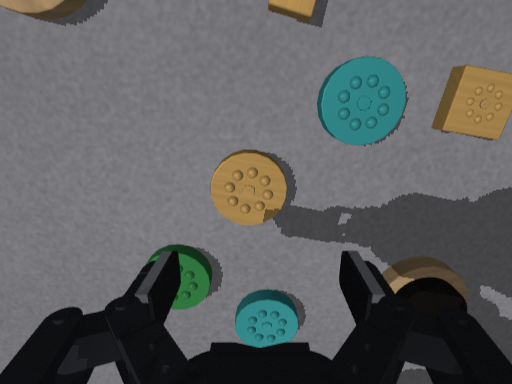

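```bash
python3 -m inch '[[1,0.8,-0.3,-0.35,0],[1,0.8,0,-0.2,0],[1,0.7,0,0,0],[1,0,0,0,0]]'
python3 - <<'E'
from h import *
o=shot("j2",[("c",31,[502,-74])]);height("j1",0,"j2",0);go([*o[0][0],21.5])
E
```

```text
t: 29.75
ee_pos: [501.6, -70.0, 48.4]
ee_rot: [2.099, 0.198, -2.12]
contact_force: [-0.0, -0.8, 0.2]
finger_gap: 0.998
c 31 (array([501.9, -73.8]), array([264.3, 235.3]), 7208, 7549)
tri [502.3 -73.7   8.6]
t 29.8 pos [502.2 -70.3  49.2] units tool xyz [1.109 0.122 0.03 ] gap 1.0 F [ 1.3 -0.1 -0. ] x-axis [-0.007  -0.0149 -0.9999] yaw -78.49
```

View pics/j2.png

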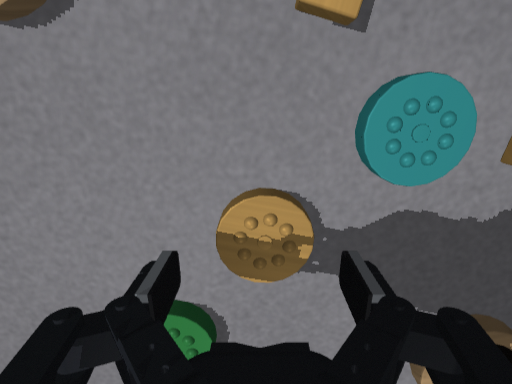

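```bash
python3 -m inch '[[1,0.4,0.12,0.03,0],[1,0.4,0,0,0],[1,0.25,0,0,0],[1,0,0,0,0]]';  python3 -m inch '[[0.7,0,0,0,0],[0.55,0,0,0,0],[0.55,0,0,0,0],[0.55,0,0,0,0]]' 35
python3 - <<'E'
from h import *
s,R=st()
o=shot("j3",[("c",31,[501,-74])]);go([*o[0][0],21])
grasp("L",o[0][0],s["ee_pos"],s["ee_rot"])
place("L",[421.3,-254.3],60)
E
```

```text
t: 30.3
ee_pos: [502.7, -73.8, 22.8]
ee_rot: [2.102, 0.197, -2.115]
contact_force: [0.2, -0.1, -0.2]
finger_gap: 1.001
t: 30.8
ee_pos: [502.9, -73.8, 23.7]
ee_rot: [2.103, 0.196, -2.114]
contact_force: [0.1, 1.1, -0.3]
finger_gap: 0.706
c 31 (array([501.9, -74.4]), array([259.3, 256.8]), 9487, 9900)
t 30.85 pos [502.9 -73.8  23.7] units tool xyz [0.108 0.013 0.042] gap 0.7 F [-0.1  0.1 -1.2] x-axis [-0.0037 -0.0158 -0.9999] yaw -78.47
p [23.7  0.   0.9]
t 30.85 pos [502.9 -73.8  23.7] units tool xyz [-3.555  6.46   4.621] gap 0.7 F [-0.1  0.1 -1.2] x-axis [-0.0037 -0.0158 -0.9999] yaw -78.47
```

View pics/j3.png

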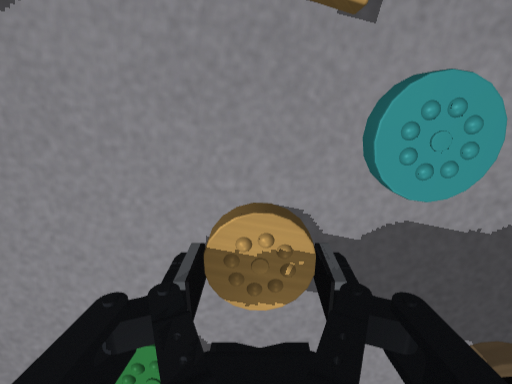

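```bash
python3 -m inch '[[0.55,-0.3,0,0,0],[0.55,-1,0,0,0],[0.55,-1,0,0,0],[0.55,-1,0.8,0.8,0],[0.55,-0.3,1,1,0],[0.55,0,1,1,0],[0.55,0,1,1,0],[0.55,0,1,1,0]]';python3 -m inch '[[0.55,0,1,0.8,0],[0.55,0,0.6,0.4,0],[0.55,0,0,0,0]]'
python3 - <<'E'
from h import *
o=shot("k1",[("m",31,[421.3,-254.3])])
x,y=o[0][0];over("k1",[(x,y,31,32),(x,y,42,18)])
place("L",o[0][0],12)
E
```

```text
t: 31.85
ee_pos: [408.8, -216.5, 122.5]
ee_rot: [2.102, 0.199, -2.107]
contact_force: [0.4, -0.3, -0.8]
finger_gap: 0.704
t: 32.22
ee_pos: [385.7, -264.9, 124.9]
ee_rot: [2.105, 0.193, -2.107]
contact_force: [-0.2, 0.7, -1.5]
finger_gap: 0.705
m 31 (array([ 423.2, -254.1]), array([252.9, 157.2]), 4811, 4948)
t 32.27 pos [ 385.9 -264.3  124.9] units tool xyz [ 2.279 -0.16  -1.591] gap 0.698 F [-0.2 -0.8 -1.1] x-axis [ 8.000e-04 -1.920e-02 -9.998e-01] yaw -78.36
```

View pics/k1_o.png

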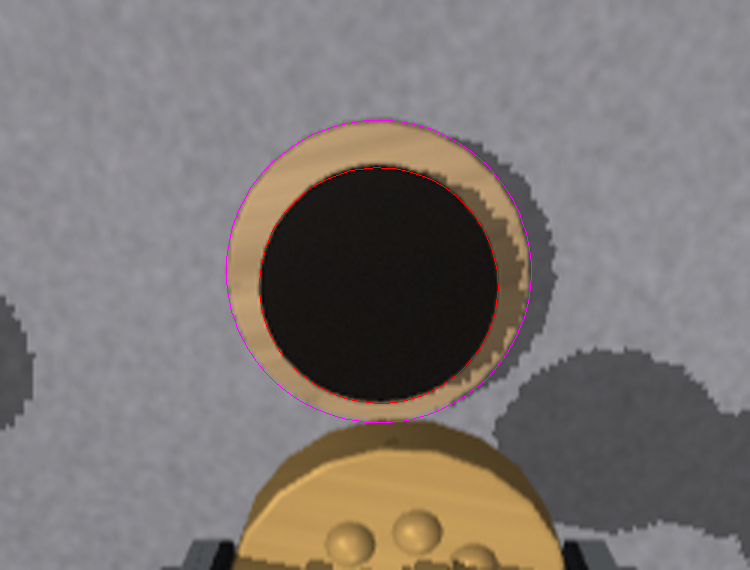

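```bash
python3 -m inch '[[0.55,0.2,-0.1,-0.8,0],[0.55,0.7,-0.04,-0.65,0],[0.55,0.7,0,0,0],[0.55,0.4,0,0,0],[0.55,0,0,0,0]]'
python3 - <<'E'
from h import *
place("L",[422.6,-254.1],0)
s=shot("k2",[]);x,y=422.9,-254.1
over("k2",[(x,y,31,32),(x,y,42,18)])
E
```

```text
t: 32.9
ee_pos: [423.4, -250.2, 74.4]
ee_rot: [2.104, 0.198, -2.104]
contact_force: [-0.4, -0.2, -0.8]
finger_gap: 0.701
t 32.9 pos [ 423.4 -250.2   74.4] units tool xyz [0.75  0.113 0.024] gap 0.701 F [-0.4 -0.2 -0.8] x-axis [ 0.0018 -0.0188 -0.9998] yaw -78.15
```

View pics/k2_o.png

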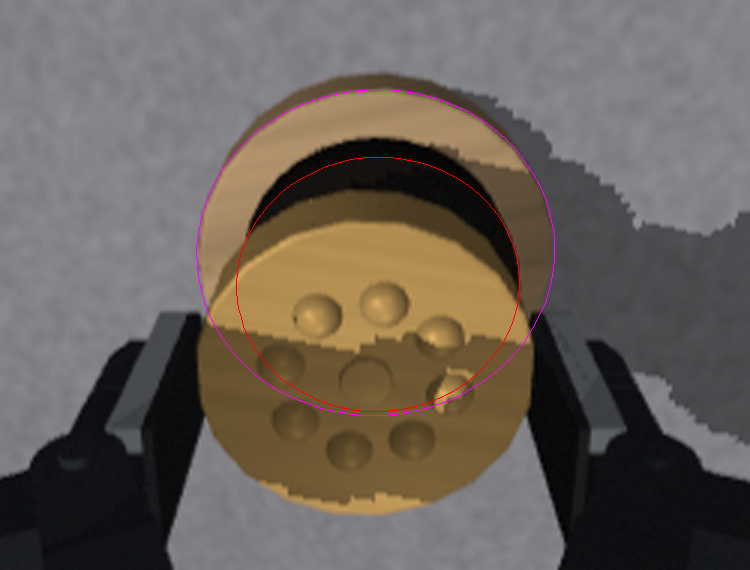

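```bash
python3 -m inch '[[0.55,0.2,0.11,0.02,0],[0.55,0.3,0,0,0],[0.55,0,0,0,0]]'
python3 - <<'E'
from h import *
place("L",[422.6,-254.1],0)
s=shot("k3",[]);x,y=422.9,-254.1
over("k3",[(x,y,31,32),(x,y,42,18)])
E
```

```text
t: 33.33
ee_pos: [424.1, -254.2, 62.8]
ee_rot: [2.106, 0.195, -2.101]
contact_force: [-0.6, -0.7, -2.1]
finger_gap: 0.701
t 33.33 pos [ 424.1 -254.2   62.8] units tool xyz [ 0.283 -0.044  0.02 ] gap 0.701 F [-0.6 -0.7 -2.1] x-axis [ 0.0042 -0.0207 -0.9998] yaw -78.19
```

View pics/k3_o.png

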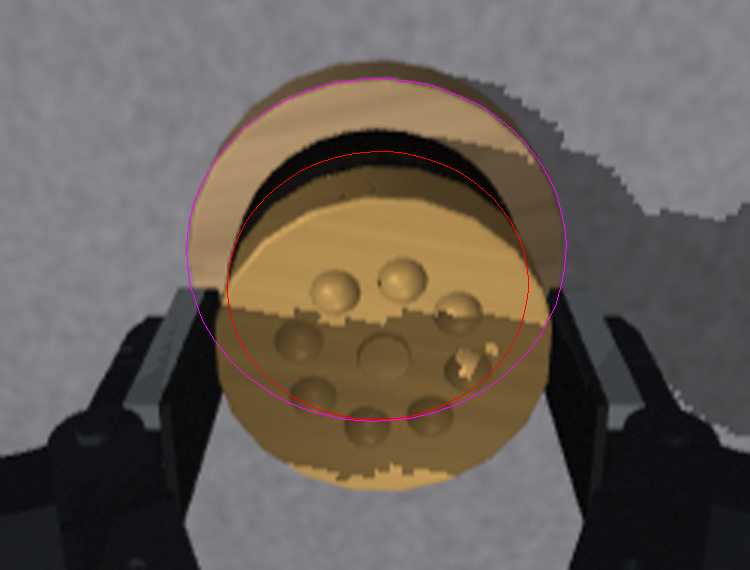

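```bash
python3 -m inch '[[0.55,0.1,-0.04,0.02,0],[0.55,0.1,0,0,0],[0.55,0,0,0,0]]'; python3 -m inch '[[0.55,0.04,0,0,0],[0.55,0,0,0,0]]'
python3 - <<'E'
from h import *
place("L",[422.6,-254.1],0)
E
```

```text
t: 33.75
ee_pos: [423.6, -253.7, 58.0]
ee_rot: [2.106, 0.194, -2.1]
contact_force: [-0.7, 0.4, -2.0]
finger_gap: 0.705
t: 34.0
ee_pos: [423.7, -253.7, 57.0]
ee_rot: [2.106, 0.194, -2.1]
contact_force: [0.7, 1.2, -2.0]
finger_gap: 0.703
t 34.0 pos [ 423.7 -253.7   57. ] units tool xyz [ 0.05  -0.018  0.01 ] gap 0.703 F [ 0.7  1.2 -2. ] x-axis [ 0.0051 -0.0215 -0.9998] yaw -78.2
```

```bash
python3 -m inch '[[0.55,0.04,-0.01,0.01,0],[0.55,0,0,0,0]]'; python3 -m inch '[[0.55,0.03,0,0,0],[0.55,0,0,0,0]]';python3 -m inch '[[0.55,0.03,0,0,0],[0.55,0,0,0,0]]'
```

```text
t: 34.25
ee_pos: [423.4, -253.6, 55.9]
ee_rot: [2.106, 0.194, -2.1]
contact_force: [0.5, 0.5, -1.3]
finger_gap: 0.7
t: 34.5
ee_pos: [423.5, -253.6, 55.7]
ee_rot: [2.106, 0.194, -2.099]
contact_force: [-0.2, -0.1, -1.0]
finger_gap: 0.7
t: 34.75
ee_pos: [423.6, -253.6, 55.7]
ee_rot: [2.107, 0.194, -2.099]
contact_force: [-0.5, 0.4, -0.2]
finger_gap: 0.705
```

It's resting: z = 55.7, which equals the 23.7 mm grasp height plus 32. Releasing.

```bash
python3 -m inch '[[0.8,0,0,0,0],[0.9,0,0,0,0],[0.95,0,0,0,0],[0.95,-0.5,0,0,0],[0.95,-1,0,0,0],[0.95,-1,0,0,0],[0.95,-0.5,0,0,0],[0.95,0,0,0,0]]'
python3 - <<'E'
from h import *
shot("k4",[]);x,y=422.9,-254.1
over("k4",[(x,y,31,48),(x,y,31,32),(x,y,42,18)])
go([116,-511,200])
E
```

```text
t: 35.75
ee_pos: [423.5, -252.3, 134.9]
ee_rot: [2.107, 0.192, -2.097]
contact_force: [0.2, 0.0, -0.2]
finger_gap: 0.948
t 35.8 pos [ 423.2 -252.1  134.3] units tool xyz [-2.474  7.684 14.143] gap 0.952 F [-0.  -0.8  0.5] x-axis [ 0.0065 -0.0226 -0.9997] yaw -78.2
```

View pics/k4_o.png

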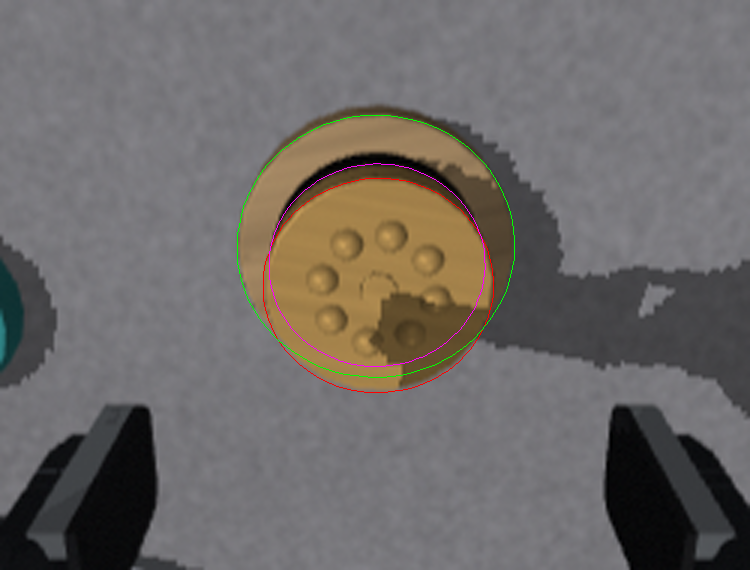

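```bash
python3 -m inch '[[0.95,-1,0,0,0],[0.95,-1,0.6,0.5,0],[0.95,-1,1,1,0],[0.95,0,1,1,0],[0.95,0,1,1,0],[0.95,0,1,1,0],[0.95,0,1,1,0],[0.95,0,0,0,0]]'
python3 - <<'E'
from h import *
a=manip.get_image("top");b=manip.get_image("scene")
cv2.imwrite("pics/l1.png",cv2.resize(a[110:270,80:440],None,fx=2.2,fy=2.2,interpolation=cv2.INTER_CUBIC))
cv2.imwrite("pics/l2.png",cv2.resize(b[110:290,110:430],None,fx=2.4,fy=2.4,interpolation=cv2.INTER_CUBIC))
go([0,0,0])
E
```

```text
t: 36.8
ee_pos: [311.6, -418.0, 205.8]
ee_rot: [2.102, 0.208, -2.112]
contact_force: [-0.4, 1.2, -0.4]
finger_gap: 0.951
t 36.9 pos [ 312.7 -416.1  205.9] units tool xyz [  8.108 -18.959   8.725] gap 0.949 F [-1.7  0.3 -0.2] x-axis [-0.0033 -0.0101 -0.9999] yaw -77.98
```

View pics/l1.png

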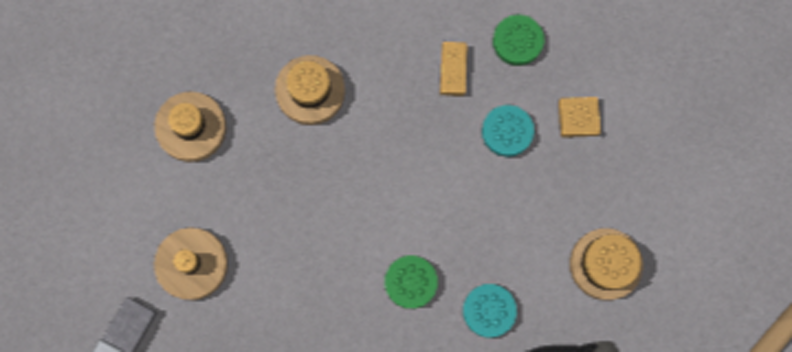

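View pics/l2.png

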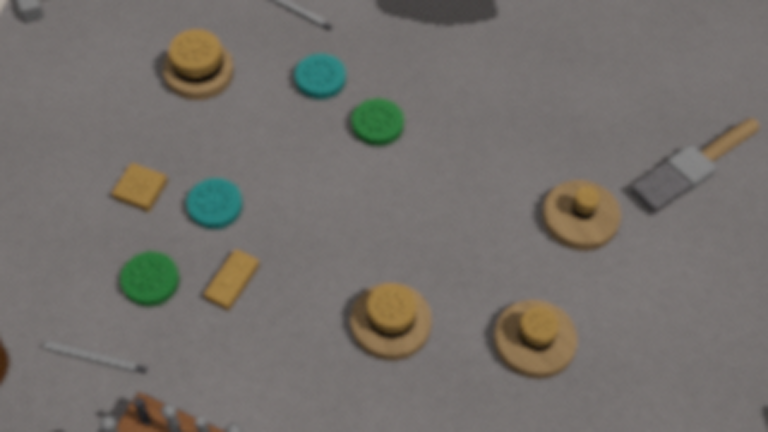

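```bash
python3 -c "
from cell import manip
print(manip.job_done())"
```

```text
the job is handed in; nothing more can be done
None
```

All four round brass covers are on the mounds of their own width, face up. I set each one down until it touched before opening the gripper. The job was handed in at about 37 s, with the gripper well clear of everything.

- **Placing:** in wrist pictures taken after each release, the rosette centres sit about 1 mm or less from where they should be, with each cover resting on its mound.
- **Left alone:** the last top and scene pictures show the square and oblong covers and the green and turquoise look-alikes where they were at the start. Wrist forces read at the end of each move stayed within about 2 N.
- **Heights:** from two wrist views, the height of each thing's visible centre came out a few mm low: 8.6–10.2 mm for the covers and 26–27 mm for two mounds. I did not get a usable wrist height for the large and small mounds. The top and scene cameras disagreed by about 10 mm in height, so I used them only for rough positions. The stop at contact (z about 54–56 mm) agreed with a 32 mm mound top for all four.
- **Sizes:** the covers looked about 3–4 % smaller than stated, both in the pictures and from the gripper opening, but their size order was clear.
- **Tilt:** the tool leaned by 1–1.5° during moves, which the moves cannot correct, so the covers may have settled by a fraction of a millimetre on release.

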